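Clamp a seal blank square in the carving vise

ROBOT

A 7-joint arm with a two-finger parallel gripper is mounted at the origin on a cart in front of the work surface, level with it; the furniture and walls round the work are solid. World frame = base frame: x ahead of the robot, y to its left, z up, the work surface at z = 0. Lengths are in m, angles in rad, forces in N, time in s.
With the tool pointing down it reaches from about 0.4 to 0.85 m from the base axis. Payload 4.5 kg.
Tool frame: the origin (TCP) lies on the centre line of the jaws, within the pads' length; the fingertips stand 8 mm ahead of it and the grasp point (between the pads) lies 11 mm behind it (tip_reach is the distance from the TCP to the fingertips, in m); z points along the fingers, y is the direction in which the jaws open and shut (so a half turn about z gives the same grasp; the last joint's range is limited). The gripper opens to 85 mm and grips with 20 to 120 N. Pads are 22 mm wide; open, the fingers measure 114 mm over their backs; the gripper's body (76 mm by 85 mm) begins 54 mm behind the grasp point. The pads swing forward as they close: fully open they stand 13 mm farther back than shut.
Start: joints at [-1.209, 0.689, -0.195, 1.565, 0.157, 0.902, -0.215], TCP at [0.201, 0.592, 0.239] pointing down, gripper open.
Joint ranges: [-3.01, 3.01], [-0.46, 2.08], [-1.47, 1.51], [0.13, 2.56], [-1, 4.14], [0.04, 2.09], [-2.66, 2.66]. Speed limits (rad/s): [2.57, 2.57, 3.14, 3.14, 3.14, 3.14, 3.14].

INTERFACE

Orientations are given as a unit quaternion [w, x, y, z].
In Python, from station import observe, snapshot, job_done, tip_reach gives the robot as it stands.
- The arm moves only by the tool move_arm, never from a script. Its arguments are lists of equal length, an entry for each row: "rotation": the turn, a rotation vector about the tool's x, y, z in units of 5 degrees (1.0 is 5 degrees), a list of three; "offset": the shift along the tool's x, y, z in units of 50 mm (1.0 is 50 mm), a list of three; "claw": the finger opening in mm, from 0 to 85.4. A call has exactly 10 rows; each row is the pose to reach, as a shift and turn from the pose commanded when the call began, along the tool's axes at that moment; what a row does not reach only later rows make up. A row lasts 1/10 s, in which the tool goes at most 50 mm and 8.59 degrees, less where a joint would pass 70% of its speed; a pose out of reach is approached as far as the arm can. A call with a gripper value outside its range is refused whole. The fingers move at their own pace and stop on an object; "newtons" is the grip in N (left out, the last holds). Time passes only in rows, so rows that repeat a pose let the fingers close, or fill a call up. It gives the time, the measured TCP pose, the force and the opening at its end, in the units of the state.
- observe(): the state, without advancing time (a new reading comes with each control period).
- snapshot(name): name is "scene" or "side" or "wrist"; returns a dict with "color" (480x640x3 uint8, blue, green, red), "fx", "fy", "cx", "cy" (pixels), "world_to_cam" (4x4, takes a point from world to camera coordinates). Camera axes: x right, y up, looking along -z (the intrinsics and any distortion apply to the point x, -y, -z); pixel columns grow to the right and rows downward; lengths in m; the calibration is good to about 2 mm. A picture is of the moment at which its call begins. There is no depth.
- job_done(): hands the job in, once; it reports no verdict.
The state is a dict: "time": time; "qpos": joint angles; "dq": joint speeds; "joint_efforts": joint torques, N m; "ee_pos": TCP position; "tcp_rot": TCP orientation; "wrist_force": force on the tool from outside, world axes, zero at the start; "torque": the same for the moment, N m; "opening": finger opening in m.
Only numpy, scipy, OpenCV 4.12 (cv2) and the standard library are available. Lean on these libraries where they do the work, as an engineer would, in place of code of your own. Each camera call takes 0.05 s, during which the arm holds its last target.

TASK

Get the red stone seal blank ready for carving: stand it upright on the bed of the small carving vise, in the middle of the jaws, with its white-nicked side towards the open front of the vise (the robot's side) and its flats square to the jaws. Then swing the cam lever until the jaws hold it firmly, without crushing the soft stone, and let go. Leave the green and grey blanks and the blue glaze jar where they are.

Things in the scene. Friction and masses are not known exactly. Their poses are not given: they have to be found in the camera images.
- vise: Low green carving vise, 190 x 86 mm, fixed to the bench. Origin: on the bench under the middle of the jaw opening. x points away from its open front (-x, the robot's side), y from the stop jaw (-y side) to the sliding jaw and cam lever (+y side), z up. Both jaws are centred on x = 0 and end 42 mm above the bench; the slide and cam begin at y = +20 mm.
- vise_bed (a point): Middle of the bed where the blank stands, at the vise's x = y = 0, 18 mm above the bench; axes as the vise. The stop jaw beside it (green, steel face 52 mm wide, bolted in slots) is set by hand and NOT measured: its face, looking to +y, lies anywhere from y = -13.5 to -20.5 mm and does not move.
- slide_face (a point): On the sliding jaw, which moves along the vise's y: middle of its black rubber face as it stands unloaded, 30.5 mm above the bench. At vise y = 20 mm with the lever at 0; it moves to -y by 10 mm per rad of the lever. The rubber is 42 mm wide in x and gives way by up to 5.5 mm at about 8 N per mm.
- cam_lever (a joint): Cam lever, rad: 0 open, 1.75 end of travel; it grows clockwise seen from above. At 0 it points from its pivot to the vise's front, 10 degrees towards +y. Pushed at the knob, square to the lever, it takes about 4 N to move freely, 6 N when the jaws grip the blank with 18 N, 8 N at 34 N; past 44 N the rubber is used up and the grip climbs fast. Let go, it stays; its friction holds a grip of up to 30 N.
- lever_knob (a point): On the axis of the upright round wooden knob (18 mm thick) at the lever's end, 70 mm above the bench, 80 mm from the pivot axis. Its straight part runs from 59 to 83 mm above the bench, its top is at 91 mm. The steel lever bar under it (13 mm wide) has its top 48 mm above the bench. The knob may be pushed from the side or held.
- lever_pivot (a point): On the upright pivot axis of the cam lever, at the vise's x = 0, y = +80 mm, 70 mm above the bench; axes as the vise.
- red_blank_centre (a point): Centre of the dark red stone seal blank, a square bar 28 x 28 mm and 60 mm tall standing upright on the bench, 0.1 to 0.17 kg; z up along the bar, x and y square to its flats, -x towards the side with the white nick: a stripe 5 mm wide on the upper third of that side, running 9 mm over the edge onto the top.
- red_blank_nick (a point): Middle of the nicked side of the red blank: 14 mm from its centre along its -x, half-way up.
- green_blank_centre (a point): Centre of the dark green blank, same shape and size, standing on the bench; not to be used.
- grey_blank_centre (a point): Centre of the grey blank, same shape and size, standing on the bench; not to be used.
- glaze_jar: Blue glaze jar with black lid, 58 mm wide, 73 mm tall, standing on the bench; origin at the centre of its underside. Leave alone.
There are look-alikes about, which are no part of the job. Leave any orange or yellow look-alike of the part that bears red_blank_centre alone.

How it is judged:
On the way:
1. the red blank stands on the vise's bed between the jaws (angle between red_blank_centre's own z axis and vertical below 0.035 rad and z of red_blank_centre in the frame of vise between 0.0455 and 0.05 m and x of red_blank_centre in the frame of vise between -0.009 and 0.009 m and y of red_blank_centre in the frame of vise between -0.012 and 0.014 m), for 0.2 s.
At the end, for the whole second after the job is handed in: The red blank stands upright (2 degrees) on the vise's bed (within 2 mm), within 9 mm of the middle of the jaws, flats within 2.6 degrees of square to them, nicked side to the vise's front; the vise presses it with over 12 N; blank and lever are at rest (all of step 1 and angle between the x axis of red_blank_centre and the x axis of vise, either way round below 0.045 rad and x of red_blank_nick in the frame of vise below -0.0045 m and contact force between vise and red_blank above 12 N and linear speed of red_blank below 0.01 m/s and velocity of joint cam_lever below 0.05 rad/s); the robot touches nothing.
It fails at once if the vise presses the red blank with more than 100 N (stone crushed) (contact force between vise and red_blank above 100 N).
It fails at once if the green or the grey blank is moved by more than 15 mm (distance of any of green_blank_centre, grey_blank_centre from where it was at the start of the episode above 0.015 m).
It fails at once if the blue glaze jar is moved by more than 15 mm (distance of glaze_jar from where it was at the start of the episode above 0.015 m).
It also fails if it takes over 61 s, if anything falls off the work surface, if the arm or the gripper's body presses on something with over 40 N, if the wrist force passes 120 N, or if a joint passes its speed limit or range.

## Working session

There is one attempt and no reset: what is moved stays moved. The work goes in short steps, Python scripts to look and compute and a tool call to move; the robot and the scene stay as the last step left them, time stands still between calls to the robot, and variables do not carry over. Pictures are saved under pics/ and viewed, and the job is handed in when it is done.

Besides the shell and the picture viewer there is one more tool, called as name(argument=value, ...), one argument or row to a line, values as JSON. move_arm: Moves the arm, as the interface text tells. Its arguments: {"type":"object","properties":{"rotation":{"type":"array","items":{"type":"array","items":{"type":"number"}}},"offset":{"type":"array","items":{"type":"array","items":{"type":"number"}}},"claw":{"type":"array","items":{"type":"number"}},"newtons":{"type":"number"}},"required":["rotation","offset","claw"]}

```bash
ls; mkdir -p pics; python3 - <<'E'
from station import observe, snapshot, tip_reach
import cv2, numpy as np
print(tip_reach)
s=observe(); print({k:np.round(v,4).tolist() for k,v in s.items()})
for n in ["scene","side","wrist"]:
    d=snapshot(n); cv2.imwrite(f"pics/{n}0.png",d["color"]); print(n,d["fx"],d["fy"],d["cx"],d["cy"],np.round(d["world_to_cam"],4).tolist(), [k for k in d])
E
```

```text
pics
0.008
{'time': 0.0, 'qpos': [-1.2092, 0.69, -0.1945, 1.5664, 0.1573, 0.9025, -0.2151], 'dq': [0.0005, 0.001, -0.0002, -0.0006, 0.0009, -0.0008, -0.0001], 'joint_efforts': [-0.0005, -53.9606, -1.2666, -15.8541, 0.0091, 0.0095, -0.0], 'ee_pos': [0.2011, 0.5911, 0.2385], 'tcp_rot': [-0.0001, 0.1631, 0.9866, -0.0009], 'wrist_force': [-0.7993, -0.1481, 0.3105], 'torque': [0.0002, -0.011, -0.0168], 'opening': 0.0851}
scene 433.4368881612636 433.4368881612636 313.36987734706787 239.84729270955492 [[0.588, -0.8089, -0.0053, -0.3429], [0.6309, 0.4545, 0.6287, -0.3481], [-0.5061, -0.373, 0.7776, -0.766], [0.0, 0.0, 0.0, 1.0]] ['color', 'fx', 'fy', 'cx', 'cy', 'world_to_cam']
side 616.4561561841809 616.4561561841809 314.1884120753408 241.0861967411117 [[0.9323, -0.3617, -0.0032, -0.4694], [0.1995, 0.5066, 0.8388, -0.157], [-0.3018, -0.7826, 0.5445, -1.4579], [0.0, 0.0, 0.0, 1.0]] ['color', 'fx', 'fy', 'cx', 'cy', 'world_to_cam']
wrist 348.85197307056137 348.85197307056137 321.50507704149487 236.15919868661825 [[0.3217, 0.9469, -0.0011, -0.6251], [-0.8984, 0.3049, -0.316, 0.0418], [-0.2989, 0.1026, 0.9488, -0.3797], [0.0, 0.0, 0.0, 1.0]] ['color', 'fx', 'fy', 'cx', 'cy', 'world_to_cam']
```

View pics/scene0.png

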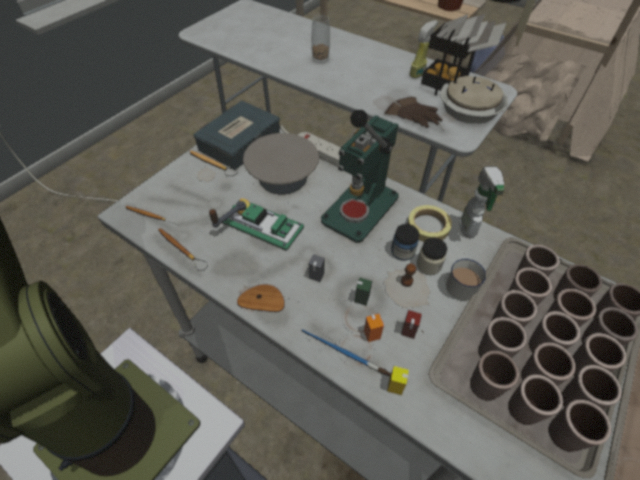

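View pics/side0.png

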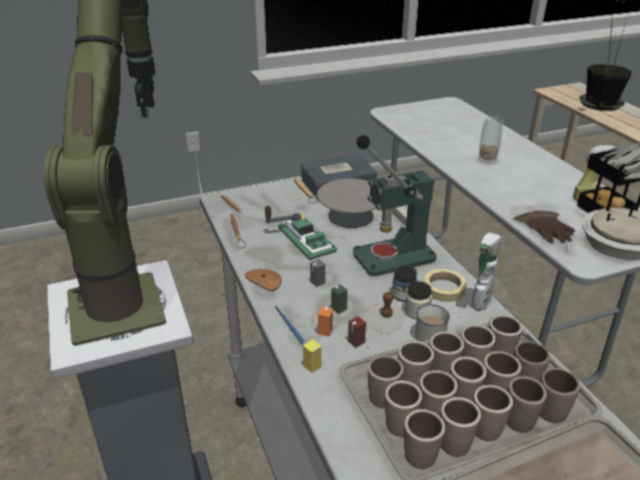

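View pics/wrist0.png

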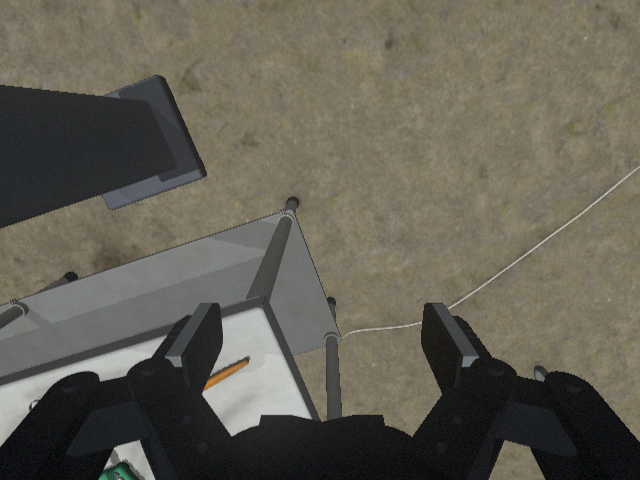

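```bash
cat > h.py <<'E'
import numpy as np, cv2
from station import observe, snapshot
def ray(d,u,v):
    W=np.array(d["world_to_cam"]);R=W[:3,:3];t=W[:3,3]
    c=np.array([(u-d["cx"])/d["fx"],-(v-d["cy"])/d["fy"],-1.0])
    w=R.T@c; return -R.T@t, w/np.linalg.norm(w)
def onz(d,u,v,z):
    o,w=ray(d,u,v); return o+w*(z-o[2])/w[2]
def proj(d,p):
    W=np.array(d["world_to_cam"]);c=W[:3,:3]@np.array(p)+W[:3,3]
    return np.array([d["cx"]+d["fx"]*c[0]/-c[2], d["cy"]-d["fy"]*c[1]/-c[2]])
def tri(*obs):
    A=np.zeros((3,3));b=np.zeros(3)
    for d,u,v in obs:
        o,w=ray(d,u,v);P=np.eye(3)-np.outer(w,w);A+=P;b+=P@o
    return np.linalg.solve(A,b)
def crop(img,x0,y0,x1,y1,f,name):
    cv2.imwrite(name,cv2.resize(img[y0:y1,x0:x1],None,fx=f,fy=f,interpolation=cv2.INTER_CUBIC))
E
python3 - <<'E'
from h import *
for n in ["scene","side"]:
    d=snapshot(n); im=d["color"]
    b=(200,190,320,260) if n=="scene" else (260,190,350,265)
    crop(im,*b,6,f"pics/v_{n}.png")
    b=(290,240,420,340) if n=="scene" else (290,250,400,350)
    crop(im,*b,6 if n=="scene" else 6,f"pics/b_{n}.png")
    np.savez(f"{n}.npz",**d)
E
```

```text
(no output)
```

View pics/v_scene.png

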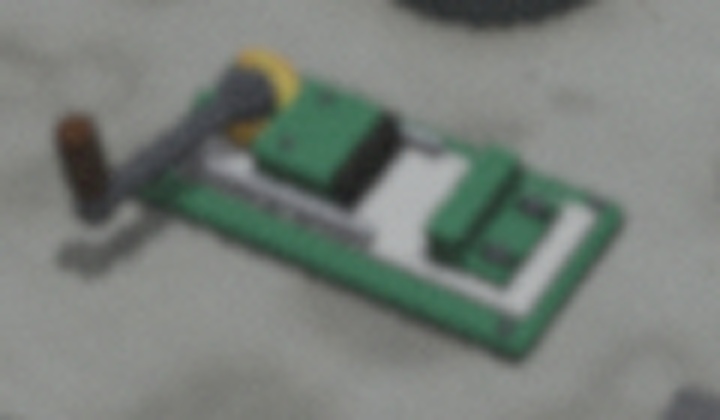

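View pics/v_side.png

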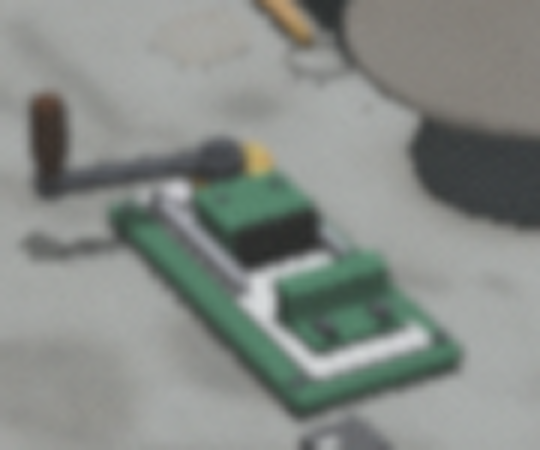

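View pics/b_scene.png

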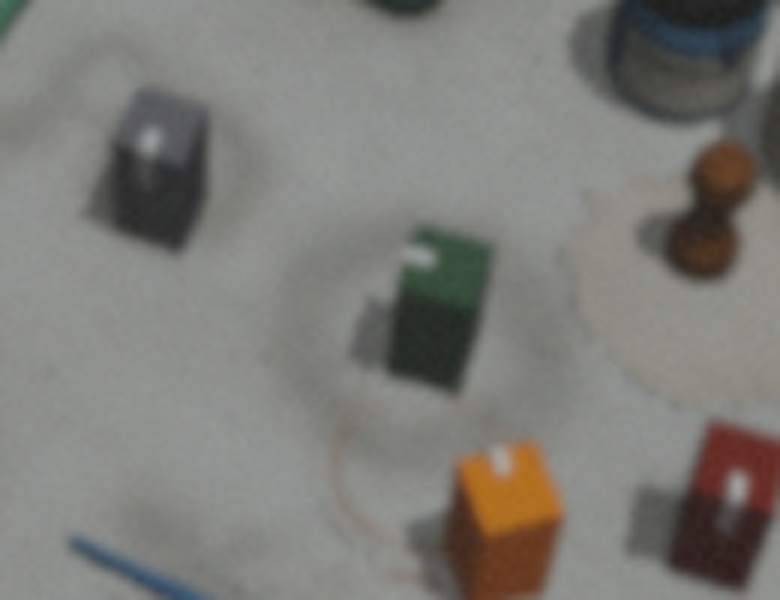

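View pics/b_side.png

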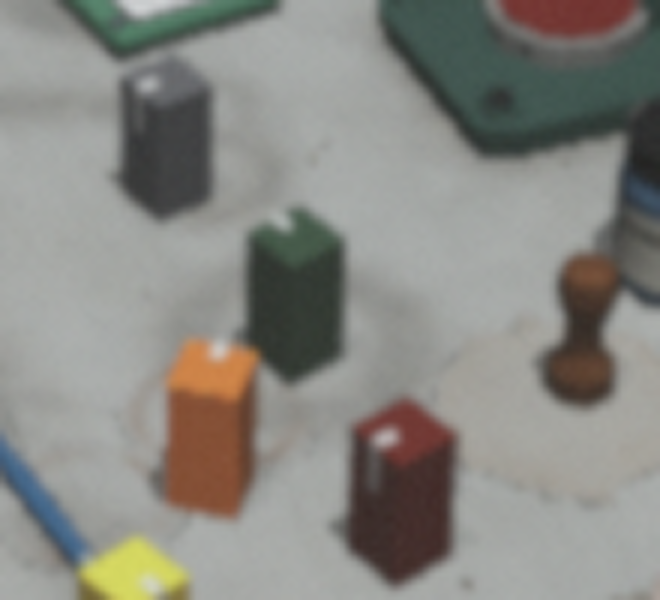

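```bash
python3 - <<'E'
from h import *
sc=dict(np.load("scene.npz"));sd=dict(np.load("side.npz"))
# red blank top corners by hand crop
S=lambda x,y:(sc,290+x/6,240+y/6); D=lambda x,y:(sd,290+x/6,250+y/6)
for o in [S(690,490),S(760,508),S(712,422),D(355,430),D(408,400),D(455,435),D(403,465)]:
    print(np.round(onz(*o,0.06),4))
SV=lambda x,y:(sc,200+x/6,190+y/6); DV=lambda x,y:(sd,260+x/6,190+y/6)
print("vise corners")
for a,b in [((515,350),(300,405)),((622,215),(460,350)),((150,190),(120,215))]:
    print(np.round(tri(SV(*a),DV(*b)),4), np.round(onz(*SV(*a),0.015),4),np.round(onz(*DV(*b),0.015),4))
print("knob top",tri(SV(75,122),DV(45,100)), "knob base",tri(SV(92,205),DV(48,180)))
print("stop jaw top corners")
for a,b in [((435,240),(280,290)),((490,150),(380,255))]:
    print(np.round(tri(SV(*a),DV(*b)),4),np.round(onz(*SV(*a),0.042),4),np.round(onz(*DV(*b),0.042),4))
for n,d,p in [("green",sc,(363,284)),("grey",sc,(317,260)),("jar",sc,(405,232)),("orange",sc,(374,320)),("stamp",sc,(408,270))]: print(n,onz(d,*p,0.06))
print(onz(sd,315,313,.06))
E
```

```text
[ 0.4624 -0.3074  0.06  ]
[ 0.4698 -0.3287  0.06  ]
[ 0.4887 -0.3013  0.06  ]
[ 0.4628 -0.3124  0.06  ]
[ 0.4874 -0.3042  0.06  ]
[ 0.4949 -0.3279  0.06  ]
[ 0.4709 -0.3358  0.06  ]
vise corners
[0.4998 0.0199 0.0052] [0.4946 0.0149 0.015 ] [0.4942 0.0062 0.015 ]
[0.5771 0.0246 0.0117] [0.5744 0.0227 0.015 ] [0.5756 0.0204 0.015 ]
[0.4737 0.1897 0.0117] [0.4724 0.1874 0.015 ] [0.4717 0.1842 0.015 ]
knob top [0.43811767 0.17863557 0.08861515] knob base [0.43574436 0.17699246 0.04634992]
stop jaw top corners
[0.506 0.062 0.038] [0.5033 0.0595 0.042 ] [0.5041 0.0563 0.042 ]
[0.5589 0.0766 0.0348] [0.5527 0.0716 0.042 ] [0.5559 0.067  0.042 ]
green [ 0.4885419  -0.19568272  0.06      ]
grey [ 0.48287124 -0.08295799  0.06      ]
jar [ 0.66310254 -0.19864879  0.06      ]
orange [ 0.43037677 -0.25695921  0.06      ]
stamp [ 0.57398528 -0.25406938  0.06      ]
[ 0.40519824 -0.25868463  0.06      ]
```

```bash
cat >> h.py <<'E'
from scipy.spatial.transform import Rotation as Ro
def pose(s=None):
    s=s or observe(); q=s["tcp_rot"]; return np.array(s["ee_pos"]), Ro.from_quat([q[1],q[2],q[3],q[0]])
def down(yaw):  # tool z down, tool y pointing at yaw (world, deg)
    a=np.radians(yaw); y=np.array([np.cos(a),np.sin(a),0]); z=np.array([0,0,-1.]); x=np.cross(y,z)
    return Ro.from_matrix(np.column_stack([x,y,z]))
def goto(p,R,verbose=True):
    p0,R0=pose(); off=R0.inv().apply(np.array(p)-p0)/0.05; rv=np.degrees((R0.inv()*R).as_rotvec())/5
    print("offset",np.round(off,2).tolist(),"rot",np.round(rv,2).tolist()); return off,rv
E
python3 - <<'E'
from h import *
d=snapshot("wrist"); p,R=pose(); W=d["world_to_cam"]; W=np.array(W)
C=-W[:3,:3].T@W[:3,3]; print("cam in tool",R.inv().apply(C-p),"axes in tool (right,up,back)",np.round(R.inv().as_matrix()@W[:3,:3].T,3).tolist())
sc=dict(np.load("scene.npz"));sd=dict(np.load("side.npz"))
for n,a,b in [("disc",(282,160),(347,196)),("press top",(358,117),(363,142)),("pressbase",(331,225),(360,257)),("press right back",(398,197),(434,252)),("yellow",(399,372),(313,348)),("hammerhead?",(213,215),(268,212))]:
    print(n,np.round(tri((sc,*a),(sd,*b)),3))
print(pose()[0],R.as_matrix().round(3).tolist())
E
```

```text
cam in tool [ 0.08055166  0.00081368 -0.13412124] axes in tool (right,up,back) [[0.0, 0.949, 0.316], [1.0, -0.0, -0.0], [-0.0, 0.316, -0.949]]
disc [0.666 0.159 0.087]
press top [ 0.584 -0.096  0.368]
pressbase [ 0.624 -0.024  0.004]
press right back [ 0.782 -0.121  0.036]
yellow [ 0.369 -0.346  0.047]
hammerhead? [0.44  0.184 0.068]
[0.20115541 0.59155014 0.23903862] [[-0.947, 0.322, -0.0], [0.322, 0.947, -0.001], [-0.0, -0.001, -1.0]]
```

```bash
python3 - <<'E'
from h import *
goto([0.52,0.08,0.26],down(8))
E
```

```text
offset [-9.33, -7.63, -0.41] rot [-0.01, 0.0, 12.64]
```

move_arm(
  rotation=[
    [0, 0, 1.26],
    [0, 0, 2.5],
    [0, 0, 3.8],
    [0, 0, 5.0],
    [0, 0, 6.3],
    [0, 0, 7.6],
    [0, 0, 8.8],
    [0, 0, 10.1],
    [0, 0, 11.3],
    [0, 0, 12.6],
  ],
  offset=[
    [-0.7, -0.6, -0.04],
    [-1.4, -1.2, -0.1],
    [-2.1, -1.7, -0.1],
    [-2.8, -2.3, -0.15],
    [-3.5, -2.9, -0.2],
    [-4.2, -3.4, -0.2],
    [-4.9, -4.0, -0.2],
    [-5.6, -4.6, -0.3],
    [-6.3, -5.2, -0.3],
    [-7.0, -5.7, -0.3],
  ],
  claw=[85, 85, 85, 85, 85, 85, 85, 85, 85, 85],
)

```text
time: 1.3
ee_pos: [0.4414, 0.2071, 0.2546]
tcp_rot: [0.0, 0.657, 0.754, 0.0]
wrist_force: [0.6, 0.6, 0.2]
opening: 0.0851
```

```bash
python3 - <<'E'
from h import *
goto([0.52,0.08,0.26],down(8))
E
```

```text
offset [-2.74, 1.21, -0.11] rot [0.0, -0.0, -0.01]
```

move_arm(
  rotation=[
    [0, 0, 0],
    [0, 0, 0],
    [0, 0, 0],
    [0, 0, 0],
    [0, 0, 0],
    [0, 0, 0],
    [0, 0, 0],
    [0, 0, 0],
    [0, 0, 0],
    [0, 0, 0],
  ],
  offset=[
    [-0.4, 0.2, 0],
    [-0.9, 0.4, 0],
    [-1.4, 0.6, 0],
    [-1.9, 0.8, -0.1],
    [-2.3, 1.0, -0.1],
    [-2.6, 1.15, -0.1],
    [-2.74, 1.2, -0.1],
    [-2.74, 1.2, -0.1],
    [-2.74, 1.2, -0.1],
    [-2.74, 1.2, -0.1],
  ],
  claw=[85, 85, 85, 85, 85, 85, 85, 85, 85, 85],
)

```text
time: 2.3
ee_pos: [0.5192, 0.0835, 0.2593]
tcp_rot: [-0.0, 0.654, 0.757, 0.0]
wrist_force: [-0.1, 0.9, 0.1]
opening: 0.0852
```

```bash
python3 - <<'E'
from h import *
d=snapshot("wrist"); np.savez("w1.npz",**d); cv2.imwrite("pics/w1.png",d["color"]); print(pose()[0])
E
```

```text
[0.51923934 0.08343229 0.2592588 ]
```

View pics/w1.png

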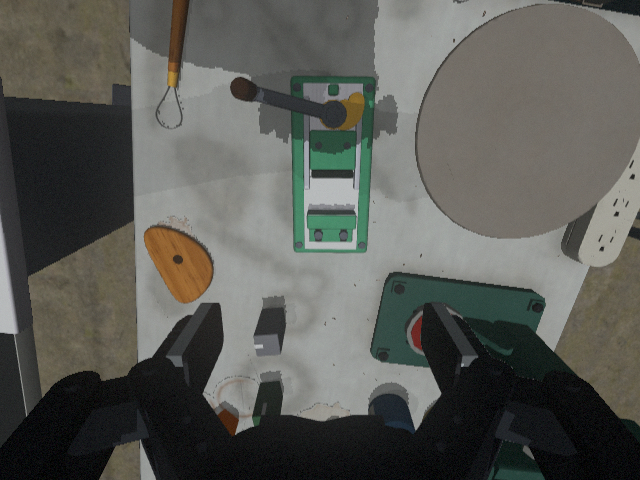

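```bash
python3 - <<'E'
from h import *
d=dict(np.load("w1.npz")); crop(d["color"],225,65,385,260,3,"pics/w1v.png"); crop(d["color"],290,150,375,255,6,"pics/w1j.png")
E
```

```text
(no output)
```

View pics/w1v.png

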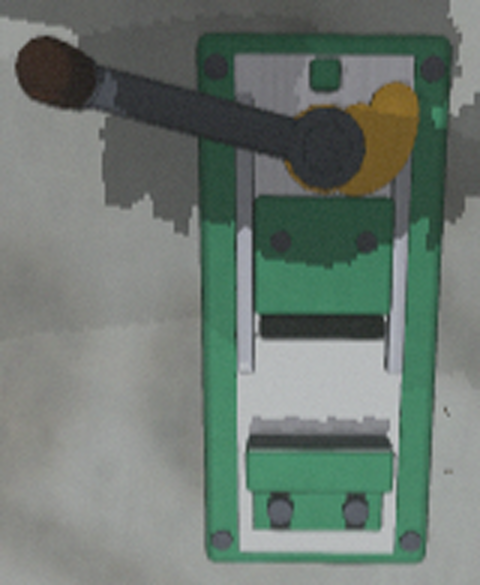

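View pics/w1j.png

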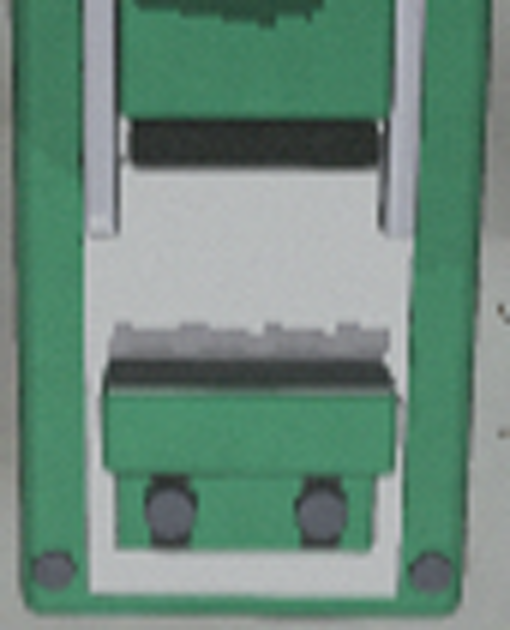

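```bash
python3 - <<'E'
from h import *
d=dict(np.load("w1.npz"))
J=lambda x,y,z:onz(d,290+x/6,150+y/6,z)
V=lambda x,y,z:onz(d,225+x/3,65+y/3,z)
sL,sR=J(104,392,.042),J(395,391,.042); rL,rR=J(130,166,.041),J(379,165,.041)
print("stop",sL,sR,np.linalg.norm(sR-sL),np.degrees(np.arctan2(*(sR-sL)[1::-1])))
print("rub",rL,rR,np.linalg.norm(rR-rL),np.degrees(np.arctan2(*(rR-rL)[1::-1])))
for z in(.012,.015,.018):
    c=[V(199,38,z),V(451,38,z),V(424,560,z),V(208,560,z)]
    yax=(c[0]+c[1]-c[2]-c[3])/2; print(z,np.round(c,4).tolist(),np.linalg.norm(c[0]-c[1]),np.linalg.norm(c[2]-c[3]),np.linalg.norm(yax),np.degrees(np.arctan2(-yax[0],yax[1])))
k=V(43,67,.091); print("knob",k); print("hub",V(327,146,.06),V(327,146,.05))
# colour mask of green plate for minAreaRect
E
```

```text
stop [0.50730033 0.06959422 0.042     ] [0.55722143 0.0771006  0.042     ] 0.05048229460310408 8.551216361683096
rub [0.50641938 0.10885898 0.041     ] [0.54780246 0.11510133 0.041     ] 0.04185124235344651 8.578003184327383
0.012 [[0.4725, 0.2004, 0.012], [0.5557, 0.2126, 0.012], [0.5813, 0.028, 0.012], [0.498, 0.0158, 0.012]] 0.084122080931263 0.08419478869803249 0.1863115178250422 7.881073252086104
0.015 [[0.4728, 0.2001, 0.015], [0.5553, 0.2122, 0.015], [0.5807, 0.0291, 0.015], [0.4981, 0.017, 0.015]] 0.08346064799542657 0.0835327840774361 0.18484659241127513 7.88107325208612
0.018 [[0.473, 0.1998, 0.018], [0.555, 0.2118, 0.018], [0.5801, 0.0302, 0.018], [0.4982, 0.0181, 0.018]] 0.08279921505958998 0.08287077945683988 0.18338166699750813 7.881073252086107
knob [0.4395505  0.17981367 0.091     ]
hub [0.51859408 0.17186819 0.06      ] [0.51890342 0.17209383 0.05      ]
```

```bash
python3 - <<'E'
from h import *
goto([0.44,0.0,0.26],down(8.2)); goto([0.43,-0.25,0.26],down(17));goto([0.475,-0.34,0.26],down(17))
E
```

```text
offset [-1.42, -1.81, -0.02] rot [-0.0, -0.01, 0.03]
offset [-6.34, -2.73, -0.02] rot [-0.0, -0.01, -1.73]
offset [-8.25, -2.1, -0.02] rot [-0.0, -0.01, -1.73]
```

move_arm(
  rotation=[
    [0, 0, 0],
    [0, 0, 0],
    [0, 0, 0],
    [0, 0, -0.3],
    [0, 0, -0.6],
    [0, 0, -0.9],
    [0, 0, -1.2],
    [0, 0, -1.5],
    [0, 0, -1.7],
    [0, 0, -1.7],
  ],
  offset=[
    [-0.5, -0.6, 0],
    [-1.0, -1.2, 0],
    [-1.5, -1.8, 0],
    [-2.3, -2.1, 0],
    [-3.1, -2.3, 0],
    [-4.0, -2.5, 0],
    [-4.9, -2.7, 0],
    [-5.7, -2.7, 0],
    [-6.5, -2.6, 0],
    [-7.3, -2.4, 0],
  ],
  claw=[85, 85, 85, 85, 85, 85, 85, 85, 85, 85],
)

```text
time: 3.35
ee_pos: [0.4528, -0.2973, 0.2594]
tcp_rot: [-0.0, 0.597, 0.802, 0.0]
wrist_force: [0.3, 0.6, 0.2]
opening: 0.0849
```

```bash
python3 - <<'E'
from h import *
d=snapshot("wrist"); np.savez("w2.npz",**d); cv2.imwrite("pics/w2.png",d["color"]); print(pose()[0])
goto([0.475,-0.34,0.26],down(17))
E
```

```text
[ 0.45558103 -0.3054444   0.25974464]
offset [-0.77, 0.18, 0.0] rot [0.03, 0.1, -0.13]
```

View pics/w2.png

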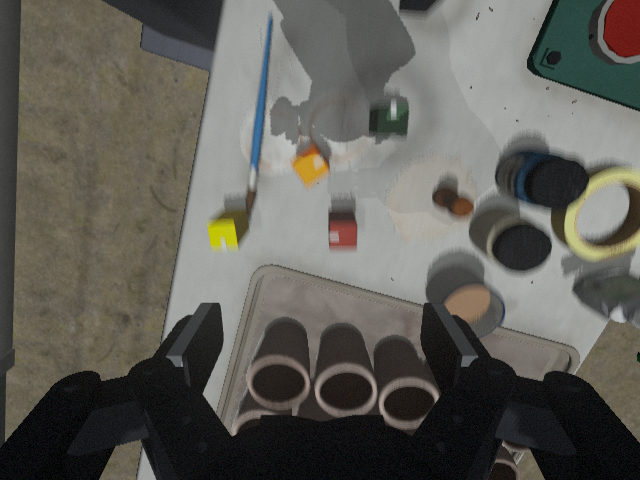

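```bash
python3 - <<'E'
from h import *
d=snapshot("wrist"); np.savez("w2.npz",**d); print(pose()[0]); im=d["color"]
crop(im,290,180,400,270,6,"pics/w2c.png")
hsv=cv2.cvtColor(im,cv2.COLOR_BGR2HSV)
m=((hsv[...,0]<8)|(hsv[...,0]>172))&(hsv[...,1]>90)&(hsv[...,2]>90)
m=m.astype(np.uint8); m[:180]=0;m[270:]=0;m[:,:310]=0;m[:,380:]=0
c=max(cv2.findContours(m,0,2)[0],key=cv2.contourArea); r=cv2.minAreaRect(c); b=cv2.boxPoints(r); print(r)
P=np.array([onz(d,u,v,.06) for u,v in b]); print(P.round(4).tolist(), P.mean(0), [np.linalg.norm(P[i]-P[i-1]) for i in range(4)],[np.degrees(np.arctan2(*(P[i]-P[i-1])[1::-1])) for i in range(4)])
for u,v in [(345,372),(290,360),(400,380),(316,324)]: print([onz(d,u,v,z).round(3).tolist() for z in(.06,.09,.11)])
E
```

```text
[ 0.45446786 -0.30194316  0.25942827]
((341.5, 222.0), (27.0, 26.0), -0.0)
[[0.4719, -0.3319, 0.06], [0.4642, -0.3061, 0.06], [0.4897, -0.2986, 0.06], [0.4981, -0.3243, 0.06]] [ 0.48096115 -0.31520927  0.06      ] [np.float64(0.027239694284677648), np.float64(0.026993713616919986), np.float64(0.02656372696409664), np.float64(0.02701345339296412)] [np.float64(-163.67261398092634), np.float64(106.73101598928973), np.float64(16.341450725976134), np.float64(-71.83523287843889)]
[[0.539, -0.488, 0.06], [0.53, -0.464, 0.09], [0.523, -0.448, 0.11]]
[[0.474, -0.489, 0.06], [0.47, -0.466, 0.09], [0.468, -0.45, 0.11]]
[[0.605, -0.481, 0.06], [0.59, -0.458, 0.09], [0.579, -0.442, 0.11]]
[[0.489, -0.435, 0.06], [0.484, -0.416, 0.09], [0.481, -0.404, 0.11]]
```

View pics/w2c.png

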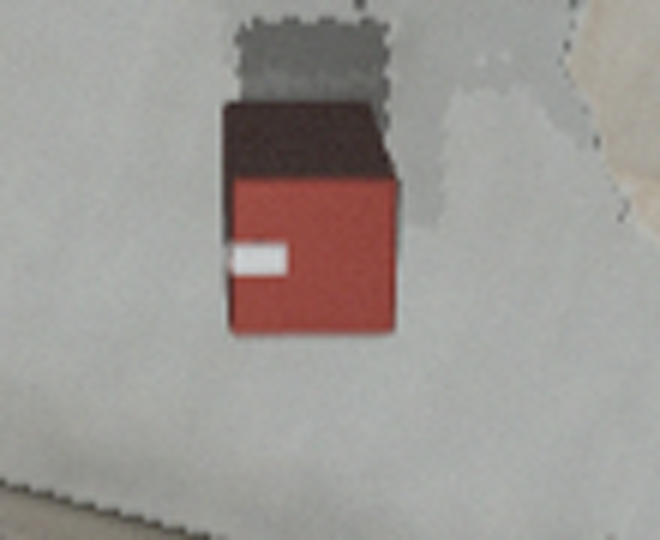

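```bash
python3 - <<'E'
from h import *
d=snapshot("wrist"); im=d["color"]; print(pose()[0])
hsv=cv2.cvtColor(im,cv2.COLOR_BGR2HSV)
m=((hsv[...,0]<8)|(hsv[...,0]>172))&(hsv[...,1]>90)&(hsv[...,2]>90)
m=m.astype(np.uint8); m[:180]=0;m[270:]=0;m[:,:310]=0;m[:,380:]=0
c=max(cv2.findContours(m,0,2)[0],key=cv2.contourArea); b=cv2.boxPoints(cv2.minAreaRect(c)); 
P=np.array([onz(d,u+.3,v+.5,.06) for u,v in b]); print(P.round(4).tolist(), P.mean(0))
goto([*P.mean(0)[:2],.12],down(17))
E
```

```text
[ 0.45364556 -0.29831578  0.25905495]
[[0.4649, -0.3049, 0.06], [0.4895, -0.2977, 0.06], [0.4976, -0.3225, 0.06], [0.4724, -0.3299, 0.06]] [ 0.48111909 -0.31375071  0.06      ]
offset [-0.45, 0.44, 2.78] rot [0.0, 0.02, -0.09]
```

move_arm(
  rotation=[
    [0, 0, 0],
    [0, 0, 0],
    [0, 0, 0],
    [0, 0, 0],
    [0, 0, 0],
    [0, 0, 0],
    [0, 0, 0],
    [0, 0, 0],
    [0, 0, 0],
    [0, 0, 0],
  ],
  offset=[
    [-0.2, 0.2, 0.5],
    [-0.3, 0.3, 1.0],
    [-0.46, 0.44, 1.6],
    [-0.46, 0.44, 2.1],
    [-0.46, 0.44, 2.6],
    [-0.46, 0.44, 2.8],
    [-0.46, 0.44, 2.8],
    [-0.46, 0.44, 2.8],
    [-0.46, 0.44, 2.8],
    [-0.46, 0.44, 2.8],
  ],
  claw=[60, 60, 60, 60, 60, 60, 60, 60, 60, 60],
)

```text
time: 4.5
ee_pos: [0.4815, -0.3122, 0.1205]
tcp_rot: [0.001, 0.597, 0.802, 0.0]
wrist_force: [0.4, 0.3, 0.3]
opening: 0.0599
```

```bash
python3 - <<'E'
from h import *
d=snapshot("wrist"); np.savez("w3.npz",**d); cv2.imwrite("pics/w3.png",d["color"]); p,R=pose(); print(p, np.degrees(np.arctan2(*R.as_matrix()[[1,0],1])))
print(proj(d,p),[proj(d,p+R.apply([a,b,.12-.06])).round(1).tolist() for a in(-.014,.014) for b in (-.014,.014)])
E
```

```text
[ 0.48138678 -0.31214809  0.1202719 ] 16.7142722007614
[318.7840259  315.57787939] [[296.7, 283.7], [342.2, 283.7], [295.7, 240.7], [343.1, 240.7]]
```

View pics/w3.png

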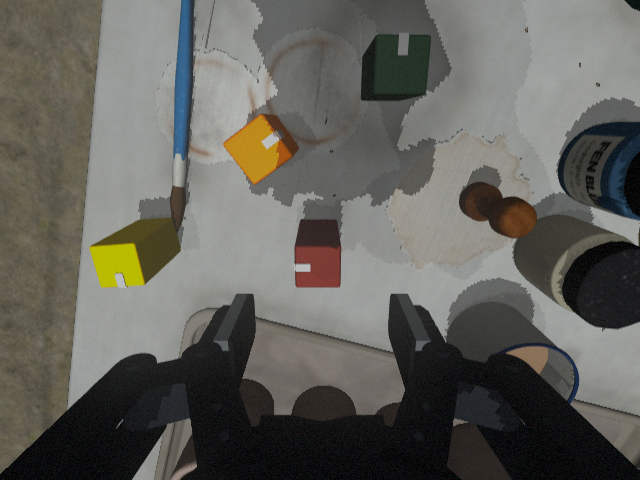

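move_arm(
  rotation=[
    [0, 0, 0],
    [0, 0, 0],
    [0, 0, 0],
    [0, 0, 0],
    [0, 0, 0],
    [0, 0, 0],
    [0, 0, 0],
    [0, 0, 0],
    [0, 0, 0],
    [0, 0, 0],
  ],
  offset=[
    [-0.06, -0.01, 0.3],
    [-0.06, -0.01, 0.7],
    [-0.06, -0.01, 1.1],
    [-0.06, -0.01, 1.4],
    [-0.06, -0.01, 1.6],
    [-0.06, -0.01, 1.69],
    [-0.06, -0.01, 1.69],
    [-0.06, -0.01, 1.69],
    [-0.06, -0.01, 1.69],
    [-0.06, -0.01, 1.69],
  ],
  claw=[60, 60, 60, 60, 60, 60, 60, 60, 60, 60],
)

```text
time: 5.55
ee_pos: [0.4817, -0.3151, 0.0354]
tcp_rot: [0.001, 0.597, 0.802, 0.0]
wrist_force: [-0.1, -0.3, -0.1]
opening: 0.0599
```

```bash
python3 - <<'E'
from h import *
d=snapshot("wrist"); cv2.imwrite("pics/w4.png",d["color"]); p,R=pose(); print(p, observe()["wrist_force"])
print([proj(d,p+R.apply([a,b,p[2]-.06])).round(1).tolist() for a in(-.014,.014) for b in (-.014,.014)])
E
```

```text
[ 0.48160274 -0.31506573  0.0353091 ] [ 0.16282162 -0.25887882  0.42665874]
[[282.3, 381.8], [355.1, 381.8], [279.5, 318.1], [357.5, 318.1]]
```

View pics/w4.png

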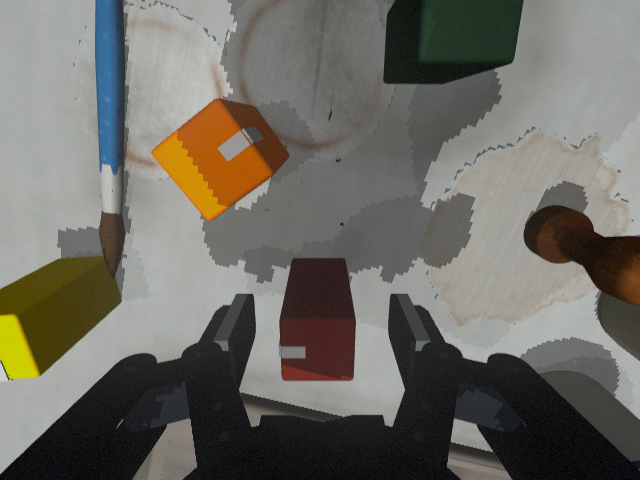

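move_arm(
  rotation=[
    [0, 0, 0],
    [0, 0, 0],
    [0, 0, 0],
    [0, 0, 0],
    [0, 0, 0],
    [0, 0, 0],
    [0, 0, 0],
    [0, 0, 0],
    [0, 0, 0],
    [0, 0, 0],
  ],
  offset=[
    [0, 0, 0],
    [0, 0, 0],
    [0, 0, 0],
    [0, 0, 0],
    [0, 0, 0],
    [0, 0, 0],
    [0, 0, 0],
    [0, 0, 0],
    [0, 0, -0.1],
    [0, 0, -0.3],
  ],
  claw=[26, 20, 20, 20, 20, 20, 20, 20, 20, 20],
  newtons=45,
)

```text
time: 6.6
ee_pos: [0.4807, -0.3143, 0.0492]
tcp_rot: [-0.001, 0.597, 0.802, 0.0]
wrist_force: [0.6, -0.3, -0.9]
opening: 0.0273
```

```bash
python3 - <<'E'
from h import *
p,R=pose(); print(p,observe()["wrist_force"])
goto([0.43,-0.2,.18],down(17));goto([0.44,0.0,0.18],down(12));goto([0.530,0.0923,.18],down(8.2))
E
```

```text
[ 0.48074521 -0.31433798  0.04924679] [ 0.57303166 -0.3215838  -0.92009285]
offset [2.49, -0.32, -2.61] rot [-0.01, -0.02, -0.05]
offset [6.26, 1.03, -2.61] rot [-0.01, -0.02, 0.95]
offset [7.51, 3.28, -2.61] rot [-0.01, -0.02, 1.71]
```

move_arm(
  rotation=[
    [0, 0, 0],
    [0, 0, 0],
    [0, 0, 0],
    [0, 0, 0],
    [0, 0, 0],
    [0, 0, 0],
    [0, 0, 0.2],
    [0, 0, 0.4],
    [0, 0, 0.6],
    [0, 0, 0.8],
  ],
  offset=[
    [0, 0, -0.5],
    [0.1, 0, -1.2],
    [0.3, 0, -1.9],
    [0.8, -0.1, -2.4],
    [1.4, -0.2, -2.6],
    [2.1, -0.3, -2.6],
    [2.8, -0.2, -2.6],
    [3.5, 0, -2.6],
    [4.2, 0.2, -2.6],
    [4.9, 0.4, -2.6],
  ],
  claw=[20, 20, 20, 20, 20, 20, 20, 20, 20, 20],
)

```text
time: 7.6
ee_pos: [0.43, -0.0731, 0.1804]
tcp_rot: [0.0, 0.625, 0.781, 0.0]
wrist_force: [0.3, 0.4, -1.9]
opening: 0.0277
```

```bash
python3 - <<'E'
from h import *
p,R=pose(); print(p,observe()["wrist_force"],observe()["opening"])
goto([0.45,0.0,0.18],down(8.2));goto([0.530,0.0923,.18],down(8.2))
E
```

```text
[ 0.43001128 -0.07308206  0.18035422] [ 0.25867953  0.39416813 -1.88061653] 0.02766936017653796
offset [1.34, 0.71, 0.01] rot [0.01, -0.0, 0.89]
offset [2.79, 2.68, 0.01] rot [0.01, -0.0, 0.89]
```

move_arm(
  rotation=[
    [0, 0, 0.2],
    [0, 0, 0.4],
    [0, 0, 0.6],
    [0, 0, 0.8],
    [0, 0, 0.89],
    [0, 0, 0.89],
    [0, 0, 0.89],
    [0, 0, 0.89],
    [0, 0, 0.89],
    [0, 0, 0.89],
  ],
  offset=[
    [0.5, 0.2, 0],
    [1.1, 0.6, 0],
    [1.7, 1.1, 0],
    [2.2, 1.6, 0],
    [2.5, 2.1, 0],
    [2.7, 2.5, 0],
    [2.76, 2.68, 0],
    [2.76, 2.68, 0],
    [2.76, 2.68, 0],
    [2.76, 2.68, 0],
  ],
  claw=[20, 20, 20, 20, 20, 20, 20, 20, 20, 20],
)

```text
time: 8.6
ee_pos: [0.529, 0.0881, 0.1798]
tcp_rot: [-0.0, 0.655, 0.756, -0.001]
wrist_force: [-0.6, 0.0, -2.1]
opening: 0.0273
```

```bash
python3 - <<'E'
from h import *
d=snapshot("wrist"); np.savez("w5.npz",**d); cv2.imwrite("pics/w5.png",d["color"]); p,R=pose(); print(p,np.degrees(np.arctan2(*R.as_matrix()[[1,0],1])))
E
```

```text
[0.52924429 0.08824475 0.17985356] 8.162549625154831
```

View pics/w5.png

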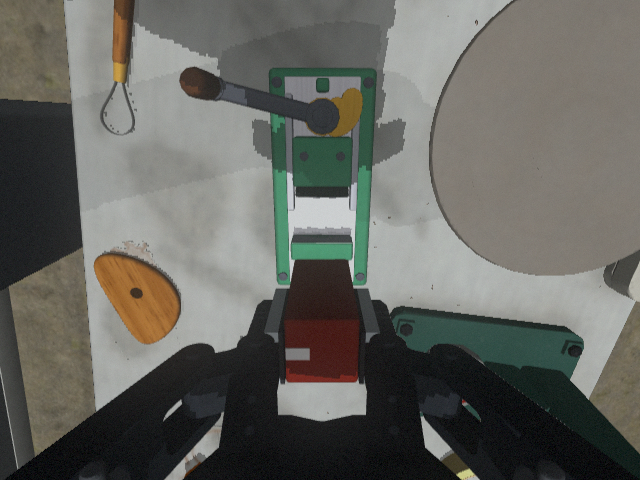

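```bash
python3 - <<'E'
from h import *
d=dict(np.load("w5.npz")); crop(d["color"],260,120,385,290,4,"pics/w5c.png"); crop(d["color"],165,55,385,155,3.5,"pics/w5k.png")
E
```

```text
(no output)
```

View pics/w5c.png

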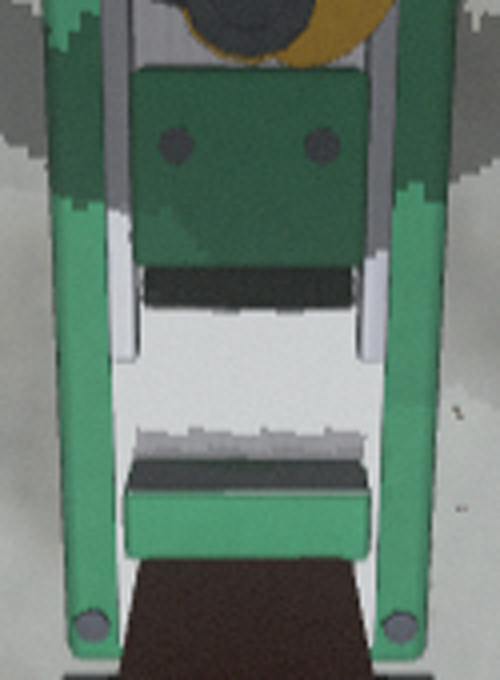

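View pics/w5k.png

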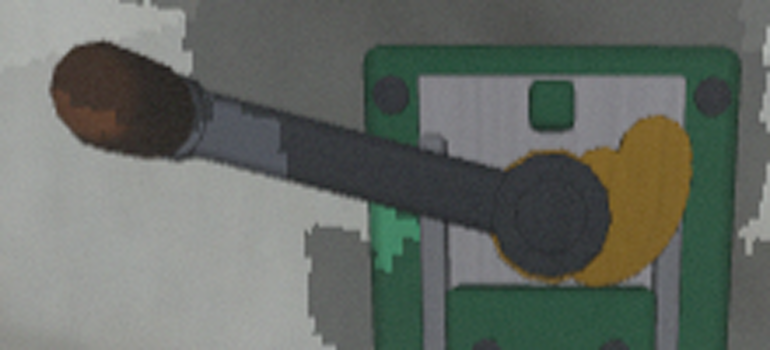

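```bash
python3 - <<'E'
from h import *
d=dict(np.load("w5.npz"))
J=lambda x,y,z:onz(d,260+x/4,120+y/4,z)
K=lambda x,y,z:onz(d,165+x/3.5,55+y/3.5,z)
O=np.array([.530,.0923,0]); a=np.radians(8.2); Rv=np.array([[np.cos(a),np.sin(a)],[-np.sin(a),np.cos(a)]])
def sh(n,p): print(n,np.round(p,4),"vise",np.round(Rv@(p-O)[:2]*1000,1))
for n,p in [("sL",J(125,490,.042)),("sR",J(371,490,.042)),("rL",J(145,308,.041)),("rR",J(352,308,.041)),("slide L",J(131,267,.042)),("slide R",J(366,266,.042)),("basefrontL",J(70,657,.012)),("basefrontR",J(427,657,.012)),
 ("hub",K(550,213,.055)),("hub65",K(550,213,.065)),("ktop",K(98,88,.088)),("knob bottom",K(178,120,.059))]: sh(n,p)
goto([.530,.0903,.10],down(8.2))
E
```

```text
sL [0.5071 0.0705 0.042 ] vise [-25.8 -18.4]
sR [0.5574 0.0777 0.042 ] vise [ 25.1 -18.4]
rL [0.5066 0.1088 0.041 ] vise [-20.8  19.7]
rR [0.5473 0.1146 0.041 ] vise [20.3 19.6]
slide L [0.5029 0.1167 0.042 ] vise [-23.3  28. ]
slide R [0.5485 0.1235 0.042 ] vise [22.8 28.2]
basefrontL [0.4977 0.0156 0.012 ] vise [-42.9 -71.3]
basefrontR [0.5822 0.0278 0.012 ] vise [ 42.4 -71.3]
hub [0.5183 0.1719 0.055 ] vise [-0.2 80.5]
hub65 [0.5183 0.1718 0.065 ] vise [-0.2 80.4]
ktop [0.4394 0.1805 0.088 ] vise [-77.  100.2]
knob bottom [0.4447 0.1785 0.059 ] vise [-72.1  97.5]
offset [0.04, 0.02, 1.6] rot [-0.01, 0.0, -0.01]
```

move_arm(
  rotation=[
    [0, 0, 0],
    [0, 0, 0],
    [0, 0, 0],
    [0, 0, 0],
    [0, 0, 0],
    [0, 0, 0],
    [0, 0, 0],
    [0, 0, 0],
    [0, 0, 0],
    [0, 0, 0],
  ],
  offset=[
    [0.06, 0.02, 0.4],
    [0.06, 0.02, 0.9],
    [0.06, 0.02, 1.3],
    [0.06, 0.02, 1.6],
    [0.06, 0.02, 1.8],
    [0.06, 0.02, 2.0],
    [0.06, 0.02, 2.15],
    [0.06, 0.02, 2.3],
    [0.06, 0.02, 2.4],
    [0.06, 0.02, 2.4],
  ],
  claw=[20, 20, 20, 20, 20, 20, 20, 20, 20, 20],
)

```text
time: 9.65
ee_pos: [0.5306, 0.0927, 0.0593]
tcp_rot: [-0.0, 0.654, 0.756, -0.0]
wrist_force: [-0.6, 0.6, -2.1]
opening: 0.0273
```

```bash
python3 - <<'E'
from h import *
d=snapshot("wrist"); cv2.imwrite("pics/w6.png",d["color"]); p,R=pose(); s=observe(); print(p,np.degrees(np.arctan2(*R.as_matrix()[[1,0],1])),s["wrist_force"],s["torque"])
d=snapshot("scene"); crop(d["color"],200,170,330,265,6,"pics/s6.png")
E
```

```text
[0.5308005  0.09274066 0.05967487] 8.269204413461585 [-1.17865974 -0.13553042 -1.00844756] [-0.02490106  0.09801379 -0.01854543]
```

View pics/w6.png

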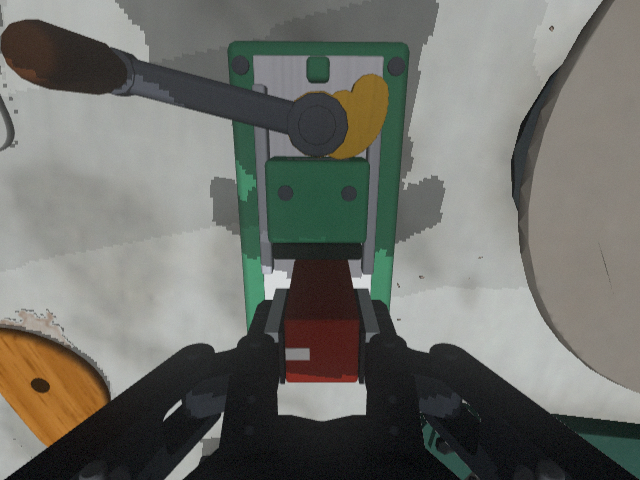

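View pics/s6.png

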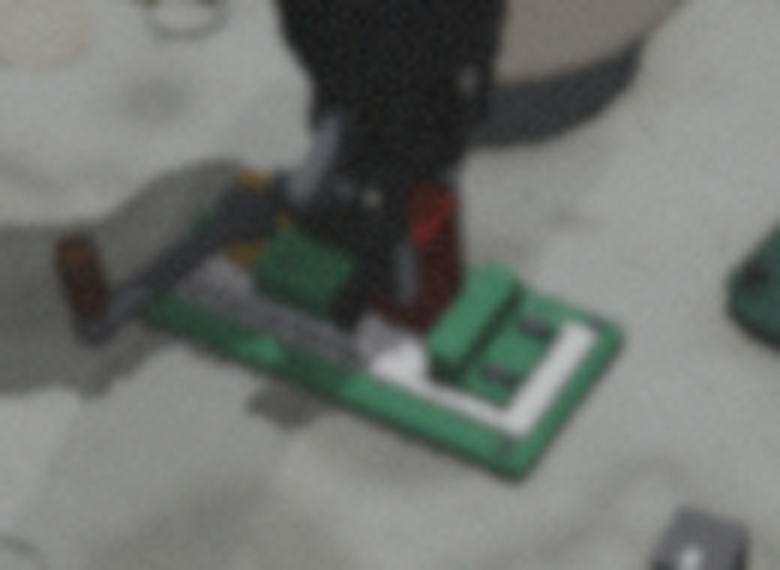

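move_arm(
  rotation=[
    [0, 0, 0],
    [0, 0, 0],
    [0, 0, 0],
    [0, 0, 0],
    [0, 0, 0],
    [0, 0, 0],
    [0, 0, 0],
    [0, 0, 0],
    [0, 0, 0],
    [0, 0, 0],
  ],
  offset=[
    [-0.02, 0, 0.03],
    [-0.02, 0, 0.06],
    [-0.02, 0, 0.09],
    [-0.02, 0, 0.12],
    [-0.02, 0, 0.13],
    [-0.02, 0, 0.13],
    [-0.02, 0, 0.13],
    [-0.02, 0, 0.13],
    [-0.02, 0, 0.13],
    [-0.02, 0, 0.13],
  ],
  claw=[20, 20, 20, 20, 20, 20, 20, 20, 20, 20],
)

```text
time: 10.75
ee_pos: [0.531, 0.0918, 0.0533]
tcp_rot: [-0.0, 0.654, 0.756, 0.0]
wrist_force: [1.3, 0.7, -1.0]
opening: 0.0276
```

move_arm(
  rotation=[
    [0, 0, 0],
    [0, 0, 0],
    [0, 0, 0],
    [0, 0, 0],
    [0, 0, 0],
    [0, 0, 0],
    [0, 0, 0],
    [0, 0, 0],
    [0, 0, 0],
    [0, 0, 0],
  ],
  offset=[
    [0, 0, 0.01],
    [0, 0, 0.02],
    [0, 0, 0.03],
    [0, 0, 0.03],
    [0, 0, 0.03],
    [0, 0, 0.03],
    [0, 0, 0.03],
    [0, 0, 0.03],
    [0, 0, 0.03],
    [0, 0, 0.03],
  ],
  claw=[20, 20, 20, 20, 20, 20, 20, 20, 20, 20],
)

```text
time: 11.75
ee_pos: [0.531, 0.0918, 0.0529]
tcp_rot: [0.0, 0.654, 0.756, 0.0]
wrist_force: [-2.5, 0.8, 8.6]
opening: 0.0275
```

move_arm(
  rotation=[
    [0, 0, 0],
    [0, 0, 0],
    [0, 0, 0],
    [0, 0, 0],
    [0, 0, 0],
    [0, 0, 0],
    [0, 0, 0],
    [0, 0, 0],
    [0, 0, 0],
    [0, 0, 0],
  ],
  offset=[
    [0, 0, -0.02],
    [0, 0, -0.02],
    [0, 0, -0.02],
    [0, 0, -0.02],
    [0, 0, -0.02],
    [0, 0, -0.02],
    [0, 0, -0.3],
    [0, 0, -0.8],
    [0, 0, -1.4],
    [0, 0, -2.0],
  ],
  claw=[27, 30, 40, 50, 55, 60, 60, 60, 60, 60],
)

```text
time: 12.75
ee_pos: [0.5308, 0.0917, 0.1536]
tcp_rot: [-0.0, 0.654, 0.756, 0.0]
wrist_force: [0.1, 0.5, 0.2]
opening: 0.0598
```

```bash
python3 - <<'E'
from h import *
d=snapshot("wrist"); np.savez("w7.npz",**d); cv2.imwrite("pics/w7.png",d["color"]); p,R=pose(); s=observe(); print(p)
d=snapshot("scene"); crop(d["color"],200,170,330,265,6,"pics/s7.png")
E
```

```text
[0.53354703 0.09191205 0.15801698]
```

View pics/w7.png

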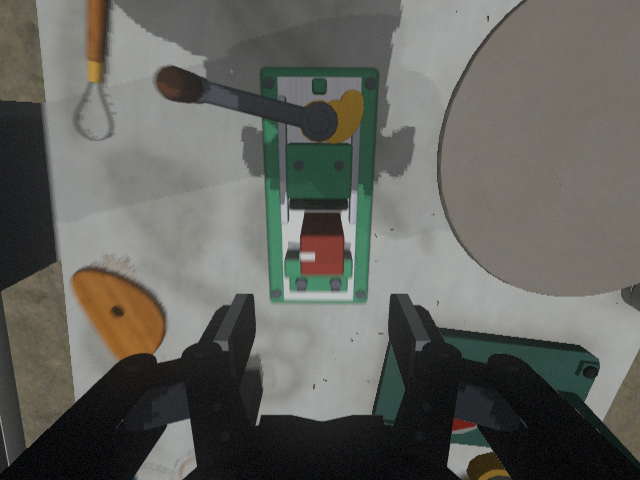

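View pics/s7.png

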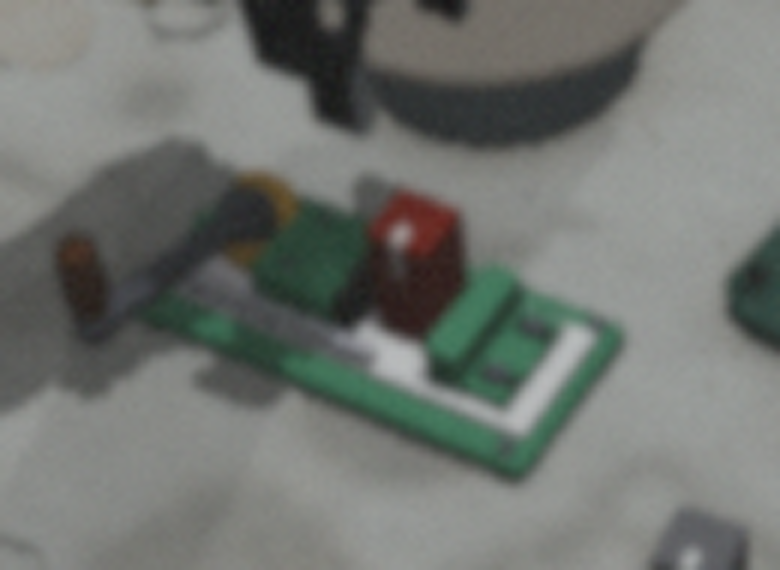

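```bash
python3 - <<'E'
from h import *
d=dict(np.load("w7.npz")); print("disc left edge",[onz(d,437,160,z).round(3).tolist() for z in (.08,.1)])
p,R=pose(); print(p, observe()["qpos"])
goto([.440,.180,.155],down(83.7))
d=snapshot("wrist"); np.savez("w7.npz",**d); crop(d["color"],255,190,385,310,5,"pics/w7c.png")
E
```

```text
disc left edge [[0.59, 0.16, 0.08], [0.583, 0.162, 0.1]]
[0.53361847 0.09197527 0.15622942] [-0.34206938  0.70450608  0.14292613  1.91632603 -0.18458025  0.52498959
  0.07049108]
offset [2.01, -1.6, 0.01] rot [0.08, 0.06, -15.09]
```

View pics/w7c.png

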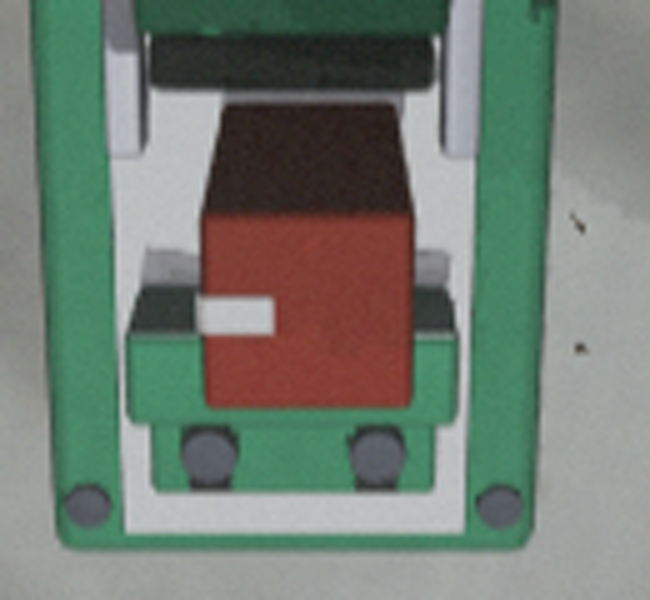

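```bash
cat >> h.py <<'E'
O=np.array([.530,.0923,0]); _a=np.radians(8.2); Rv=np.array([[np.cos(_a),np.sin(_a)],[-np.sin(_a),np.cos(_a)]])
def vis(p): return np.round(Rv@(np.array(p)[:2]-O[:2])*1000,1)
def world(x,y): return O[:2]+Rv.T@np.array([x,y])/1000
E
python3 - <<'E'
from h import *
d=dict(np.load("w7.npz")); P=[onz(d,255+x/5,190+y/5,.078) for x,y in [(202,214),(413,214),(412,406),(206,406)]]
print([vis(p) for p in P], vis(np.mean(P,0)))
E
```

```text
[array([-11.5,  12.6]), array([15.5, 12.5]), array([ 15.8, -14.3]), array([-11.6, -14.2])] [ 2.  -0.9]
```

move_arm(
  rotation=[
    [0, 0, -1.5],
    [0, 0, -3.0],
    [0, 0, -4.5],
    [0, 0, -6.0],
    [0, 0, -7.5],
    [0, 0, -9.0],
    [0, 0, -10.5],
    [0, 0, -12.0],
    [0, 0, -13.5],
    [0, 0, -15.0],
  ],
  offset=[
    [0.2, -0.2, 0],
    [0.5, -0.4, 0],
    [0.7, -0.6, 0],
    [1.0, -0.8, 0],
    [1.2, -1.0, 0],
    [1.4, -1.2, 0],
    [1.6, -1.3, 0],
    [1.8, -1.5, 0],
    [2.0, -1.6, 0],
    [2.0, -1.6, 0],
  ],
  claw=[50, 50, 50, 50, 50, 50, 50, 50, 50, 50],
)

```text
time: 13.9
ee_pos: [0.4357, 0.1805, 0.1514]
tcp_rot: [-0.001, 0.055, 0.999, 0.0]
wrist_force: [0.5, -0.1, -0.3]
opening: 0.0505
```

```bash
python3 - <<'E'
from h import *
for i in range(3): d=snapshot("wrist")
np.savez("w8.npz",**d); cv2.imwrite("pics/w8.png",d["color"]); p,R=pose(); s=observe(); print(p,np.degrees(np.arctan2(*R.as_matrix()[[1,0],1])))
E
```

```text
[0.43699029 0.17890418 0.1514298 ] 83.11820226061067
```

View pics/w8.png

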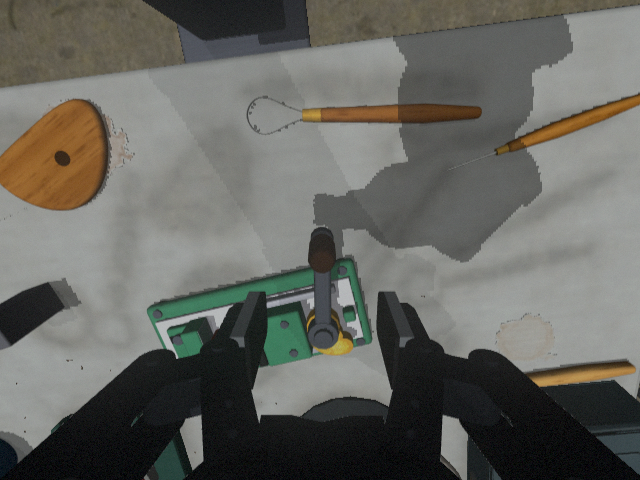

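```bash
python3 - <<'E'
from h import *
d=dict(np.load("w8.npz")); crop(d["color"],270,215,380,365,4,"pics/w8c.png")
E
```

```text
(no output)
```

View pics/w8c.png

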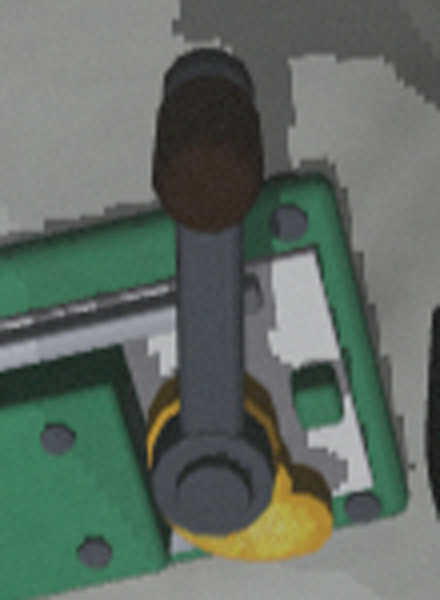

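```bash
python3 - <<'E'
from h import *
d=dict(np.load("w8.npz")); K=lambda x,y,z:onz(d,270+x/4,215+y/4,z)
for n,p in [("end",K(207,88,.050)),("top",K(208,183,.089)),("hub",K(213,487,.06)),("hubdisc",K(212,478,.055))]:
    print(n,p.round(4),vis(p),np.degrees(np.arctan2(vis(p)[1]-80,-vis(p)[0])))
E
```

```text
end [0.4354 0.1804 0.05  ] [-81.1 100.7] 14.318486404197339
top [0.4376 0.1802 0.089 ] [-78.9 100.2] 14.360426968161624
hub [0.511  0.1727 0.06  ] [-7.4 82.3] 17.265809495014572
hubdisc [0.5124 0.1724 0.055 ] [-6.  81.8] 16.699244233993596
```

```bash
python3 - <<'E'
from h import *
print(pose()[0]); goto([.440,.180,.063],down(83.9))
E
```

```text
[0.43699029 0.17890418 0.1514298 ]
offset [-0.06, 0.03, 1.77] rot [-0.0, -0.01, -0.16]
```

move_arm(
  rotation=[
    [0, 0, 0],
    [0, 0, 0],
    [0, 0, -0.1],
    [0, 0, -0.16],
    [0, 0, -0.16],
    [0, 0, -0.16],
    [0, 0, -0.16],
    [0, 0, -0.16],
    [0, 0, -0.16],
    [0, 0, -0.16],
  ],
  offset=[
    [-0.06, 0.03, 0.2],
    [-0.06, 0.03, 0.5],
    [-0.06, 0.03, 0.8],
    [-0.06, 0.03, 1.1],
    [-0.06, 0.03, 1.4],
    [-0.06, 0.03, 1.6],
    [-0.06, 0.03, 1.7],
    [-0.06, 0.03, 1.77],
    [-0.06, 0.03, 1.77],
    [-0.06, 0.03, 1.77],
  ],
  claw=[50, 50, 50, 50, 50, 50, 50, 50, 50, 50],
)

```text
time: 15.05
ee_pos: [0.4408, 0.1804, 0.0636]
tcp_rot: [0.0, 0.052, 0.999, 0.0]
wrist_force: [0.3, 0.4, 0.1]
opening: 0.0502
```

```bash
python3 - <<'E'
from h import *
for i in range(2): d=snapshot("wrist")
np.savez("w9.npz",**d); cv2.imwrite("pics/w9.png",d["color"]); p,R=pose(); s=observe(); print(p,np.degrees(np.arctan2(*R.as_matrix()[[1,0],1])),s["wrist_force"])
print(proj(d,p+R.apply([0,0,p[2]-.091])),proj(d,p+R.apply([0,.009,p[2]-.091])),proj(d,p+R.apply([0,0,p[2]-.059])))
E
```

```text
[0.44089491 0.18047215 0.06376771] 84.05752023917384 [-0.08899265 -0.76028842 -0.34407902]
[319.36973192 352.90835485] [344.11364367 352.90518013] [319.75145516 307.93559648]
```

View pics/w9.png

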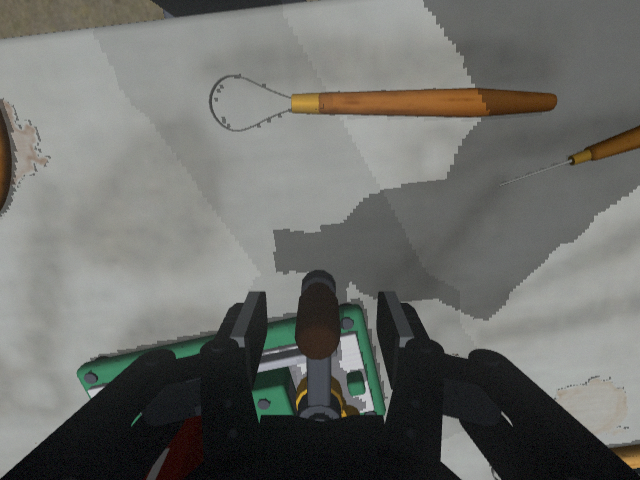

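```bash
cat >> h.py <<'E'
def arc(phis, piv=np.array([.5186,.172]), radial=0.0):
    "rows for turning the present TCP clockwise about the pivot by phis (rad)"
    p,R=pose(); r=p[:2]-piv; r=r*(1+radial/np.linalg.norm(r))
    for f in phis:
        c,s=np.cos(f),np.sin(f); q=np.array([c*r[0]+s*r[1],-s*r[0]+c*r[1]])+piv
        o=R.inv().apply(np.array([*q,p[2]])-p)/.05
        print(round(np.degrees(f)/5,2), np.round(o,2).tolist())
E
python3 - <<'E'
from h import *
arc(np.arange(1,11)*.09,radial=.002)
print(observe()["qpos"])
E
```

```text
1.03 [0.03, 0.14, 0.0]
2.06 [0.01, 0.29, 0.0]
3.09 [-0.02, 0.43, 0.0]
4.13 [-0.07, 0.56, 0.0]
5.16 [-0.12, 0.7, 0.0]
6.19 [-0.19, 0.82, 0.0]
7.22 [-0.27, 0.94, 0.0]
8.25 [-0.36, 1.06, 0.0]
9.28 [-0.46, 1.16, 0.0]
10.31 [-0.57, 1.25, 0.0]
[-0.43731343  0.82425479 -0.07810574  2.13954992  0.31252946  0.18711566
  0.66931336]
```

move_arm(
  rotation=[
    [0, 0, 0],
    [0, 0, 0],
    [0, 0, 0],
    [0, 0, 0],
    [0, 0, 1.03],
    [0, 0, 2.06],
    [0, 0, 3.09],
    [0, 0, 4.13],
    [0, 0, 5.16],
    [0, 0, 5.16],
  ],
  offset=[
    [0.04, 0, 0],
    [0.04, 0, 0],
    [0.04, 0, 0],
    [0.04, 0, 0],
    [0.03, 0.14, 0],
    [0.01, 0.29, 0],
    [-0.02, 0.43, 0],
    [-0.07, 0.56, 0],
    [-0.12, 0.7, 0],
    [-0.12, 0.7, 0],
  ],
  claw=[40, 30, 24, 24, 24, 24, 24, 24, 24, 24],
)

```text
time: 16.15
ee_pos: [0.4503, 0.2142, 0.0632]
tcp_rot: [0.0, 0.274, 0.962, -0.0]
wrist_force: [0.7, -0.2, 0.6]
opening: 0.0241
```

```bash
python3 - <<'E'
from h import *
p,R=pose(); s=observe(); f=np.array(s["wrist_force"]); print(p,np.degrees(np.arctan2(*R.as_matrix()[[1,0],1])),f,"tool",R.inv().apply(f).round(2),s["opening"])
r=p[:2]-[.5186,.172]; print(np.linalg.norm(r),np.degrees(np.arctan2(r[1],r[0])))
d=snapshot("wrist"); cv2.imwrite("pics/w10.png",d["color"]);d=snapshot("scene"); crop(d["color"],200,160,330,265,6,"pics/s10.png")
print(R.inv().apply(observe()["wrist_force"]))
arc(np.arange(1,11)*.05)
E
```

```text
[0.4502847  0.21422298 0.06321948] 58.243928417629846 [ 0.69703089 -0.23430351  0.59898701] tool [-0.72  0.17 -0.6 ] 0.02405437201235655
0.08031039737497914 148.28143162001132
[-1.09969659 -1.53897363 -0.34086021]
0.57 [-0.0, 0.08, -0.0]
1.15 [-0.01, 0.16, -0.0]
1.72 [-0.02, 0.24, -0.0]
2.29 [-0.03, 0.32, -0.0]
2.86 [-0.05, 0.4, -0.0]
3.44 [-0.07, 0.48, -0.0]
4.01 [-0.1, 0.55, -0.0]
4.58 [-0.13, 0.63, -0.0]
5.16 [-0.16, 0.7, -0.0]
5.73 [-0.2, 0.77, -0.0]
```

View pics/w10.png

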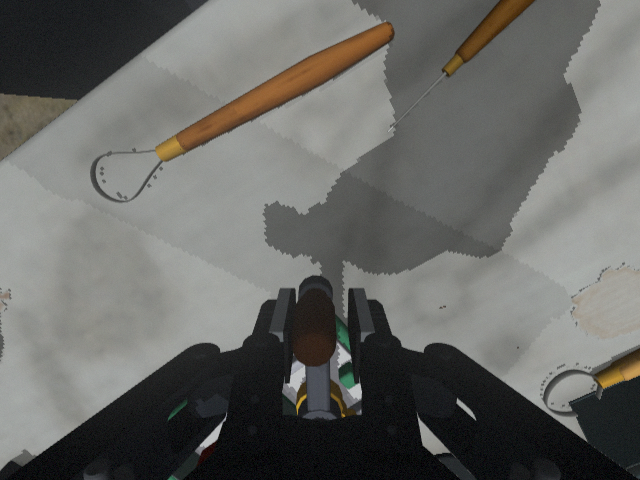

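View pics/s10.png

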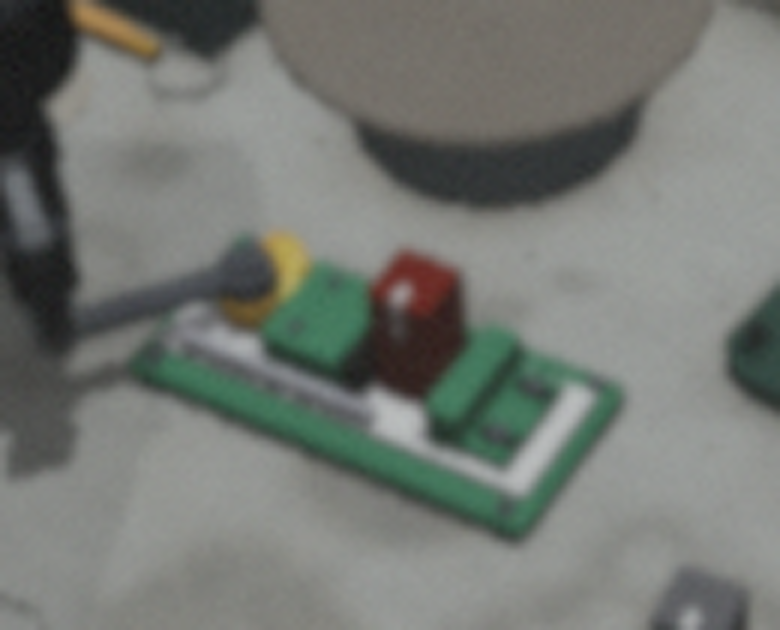

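move_arm(
  rotation=[
    [0, 0, 0.57],
    [0, 0, 1.15],
    [0, 0, 1.72],
    [0, 0, 2.29],
    [0, 0, 2.86],
    [0, 0, 3.44],
    [0, 0, 4.01],
    [0, 0, 4.58],
    [0, 0, 5.0],
    [0, 0, 5.16],
  ],
  offset=[
    [0, 0.08, 0],
    [-0.01, 0.16, 0],
    [-0.02, 0.24, 0],
    [-0.03, 0.32, 0],
    [-0.05, 0.4, 0],
    [-0.07, 0.48, 0],
    [-0.1, 0.55, 0],
    [-0.13, 0.63, 0],
    [-0.15, 0.68, 0],
    [-0.16, 0.7, 0],
  ],
  claw=[24, 24, 24, 24, 24, 24, 24, 24, 24, 24],
)

```text
time: 17.25
ee_pos: [0.4754, 0.2404, 0.0632]
tcp_rot: [-0.0, 0.482, 0.876, 0.0]
wrist_force: [-0.9, -4.1, -0.6]
opening: 0.0238
```

```bash
cat > st.py <<'E'
from h import *
import sys
p,R=pose(); s=observe(); f=np.array(s["wrist_force"]); print(s["time"],p,"yaw",np.degrees(np.arctan2(*R.as_matrix()[[1,0],1])),"f tool",R.inv().apply(f).round(2),s["opening"])
r=p[:2]-[.5186,.172]; y=R.as_matrix()[:2,1]; k=r+y*(-s["opening"]/2+.009)
print("r",np.linalg.norm(r),"knob lever angle", np.radians(178.2-np.degrees(np.arctan2(k[1],k[0]))), "rknob",np.linalg.norm(k))
t=sys.argv[1]
for n,b in [("wrist",None),("scene",(215,185,300,255)),("side",(280,185,350,255))]:
    d=snapshot(n); np.savez(f"{n}{t}.npz",**d)
    if b: crop(d["color"],*b,8,f"pics/{n}{t}.png")
    else: cv2.imwrite(f"pics/{n}{t}.png",d["color"])
arc(np.arange(1,11)*.02)
E
python3 st.py 11
```

```text
17.25 [0.47543323 0.24039786 0.06320714] yaw 32.37444275749957 f tool [-2.97 -2.96  0.58] 0.02383733187126296
r 0.08088038638254852 knob lever angle 0.9403241794729046 rknob 0.08092702942440916
0.23 [-0.0, 0.03, 0.0]
0.46 [-0.0, 0.06, 0.0]
0.69 [-0.0, 0.1, 0.0]
0.92 [-0.01, 0.13, 0.0]
1.15 [-0.01, 0.16, 0.0]
1.38 [-0.01, 0.19, 0.0]
1.6 [-0.02, 0.23, 0.0]
1.83 [-0.02, 0.26, 0.0]
2.06 [-0.03, 0.29, 0.0]
2.29 [-0.03, 0.32, 0.0]
```

View pics/wrist11.png

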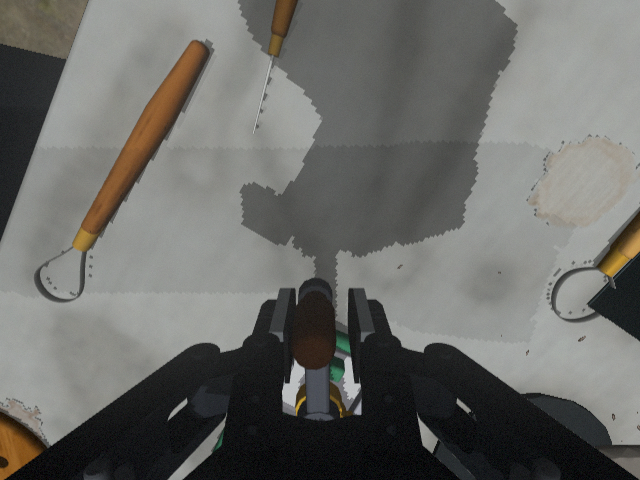

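View pics/scene11.png

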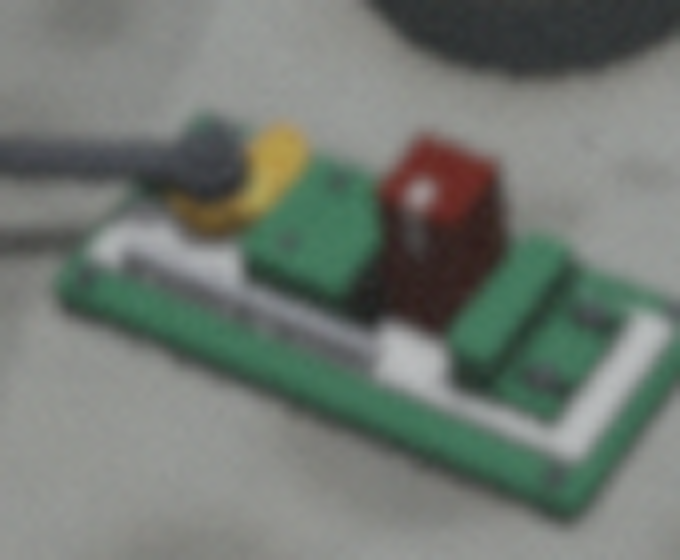

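View pics/side11.png

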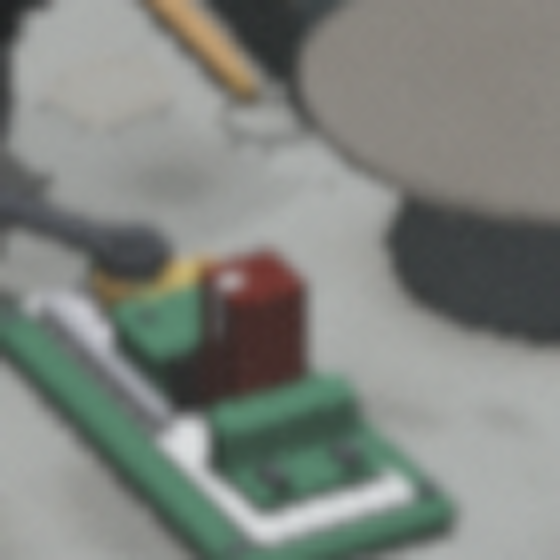

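move_arm(
  rotation=[
    [0, 0, 0.18],
    [0, 0, 0.37],
    [0, 0, 0.55],
    [0, 0, 0.73],
    [0, 0, 0.92],
    [0, 0, 1.1],
    [0, 0, 1.28],
    [0, 0, 1.46],
    [0, 0, 1.65],
    [0, 0, 1.83],
  ],
  offset=[
    [0, 0.026, 0],
    [0, 0.052, 0],
    [0, 0.078, 0],
    [-0.01, 0.104, 0],
    [-0.01, 0.13, 0],
    [-0.01, 0.156, 0],
    [-0.01, 0.182, 0],
    [-0.015, 0.208, 0],
    [-0.02, 0.234, 0],
    [-0.02, 0.26, 0],
  ],
  claw=[24, 24, 24, 24, 24, 24, 24, 24, 24, 24],
)

```text
time: 18.4
ee_pos: [0.4869, 0.2462, 0.0633]
tcp_rot: [-0.0, 0.55, 0.835, -0.0]
wrist_force: [-2.5, -3.5, -0.8]
opening: 0.0245
```

```bash
python3 st.py 12
```

```text
18.4 [0.48688665 0.2462408  0.06325165] yaw 23.245050197538294 f tool [-2.22 -3.71  0.76] 0.024497825206423195
r 0.0807306221650069 knob lever angle 1.0954490000895885 rknob 0.08078948842179785
0.23 [-0.0, 0.03, 0.0]
0.46 [-0.0, 0.06, 0.0]
0.69 [-0.0, 0.1, 0.0]
0.92 [-0.01, 0.13, 0.0]
1.15 [-0.01, 0.16, 0.0]
1.38 [-0.01, 0.19, 0.0]
1.6 [-0.02, 0.23, 0.0]
1.83 [-0.02, 0.26, 0.0]
2.06 [-0.03, 0.29, 0.0]
2.29 [-0.03, 0.32, 0.0]
```

View pics/scene12.png

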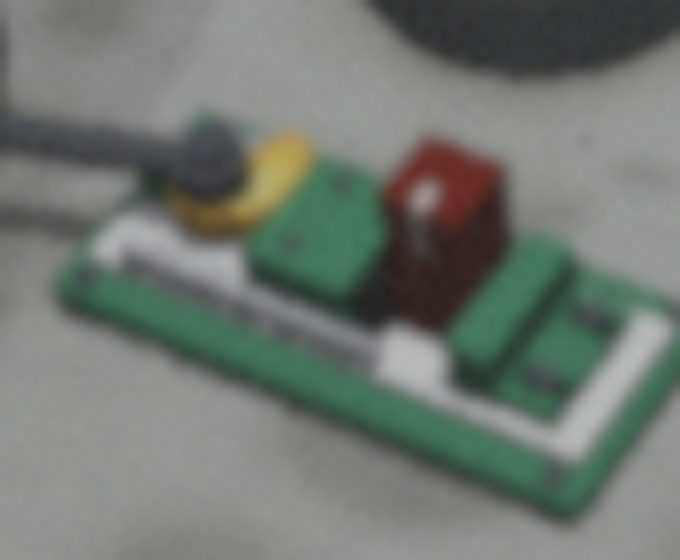

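```bash
cat > tr.py <<'E'
from h import *
import sys
for t in sys.argv[1:]:
    o=[]
    for n,b in [("scene",(255,190,285,235)),("side",(298,205,330,240))]:
        d=dict(np.load(f"{n}{t}.npz")); im=d["color"].astype(int); 
        x0,y0,x1,y1=b; c=im[y0:y1,x0:x1]; w=np.clip(c[...,2]-c[...,1]-15,0,None).astype(float); 
        yy,xx=np.mgrid[y0:y1,x0:x1]; u,v=(w*xx).sum()/w.sum(),(w*yy).sum()/w.sum(); o+= [round(u,2),round(v,2),w.sum()]
        # shift in vise frame at z=.06
        o.append(vis(onz(d,u,v,.06)).tolist())
    print(t,o)
E
python3 tr.py 11 12
```

```text
11 [np.float64(269.96), np.float64(207.26), np.float64(3439.0), [14.4, 4.3], np.float64(311.97), np.float64(221.44), np.float64(2233.0), [9.1, 10.4]]
12 [np.float64(270.47), np.float64(207.44), np.float64(3342.0), [14.5, 2.9], np.float64(312.31), np.float64(221.74), np.float64(2165.0), [9.1, 8.6]]
```

move_arm(
  rotation=[
    [0, 0, 0.11],
    [0, 0, 0.23],
    [0, 0, 0.34],
    [0, 0, 0.46],
    [0, 0, 0.57],
    [0, 0, 0.69],
    [0, 0, 0.8],
    [0, 0, 0.92],
    [0, 0, 1.03],
    [0, 0, 1.15],
  ],
  offset=[
    [0, 0.016, 0],
    [0, 0.032, 0],
    [0, 0.048, 0],
    [0, 0.064, 0],
    [0, 0.08, 0],
    [-0.01, 0.096, 0],
    [-0.01, 0.112, 0],
    [-0.01, 0.128, 0],
    [-0.01, 0.144, 0],
    [-0.01, 0.16, 0],
  ],
  claw=[24, 24, 24, 24, 24, 24, 24, 24, 24, 24],
)

```text
time: 19.55
ee_pos: [0.4943, 0.2488, 0.0633]
tcp_rot: [-0.0, 0.591, 0.807, -0.0]
wrist_force: [-4.3, -2.8, -0.6]
opening: 0.0241
```

```bash
python3 st.py 13 | head -2; python3 tr.py 11 12 13
```

```text
19.55 [0.49430855 0.24878896 0.06326125] yaw 17.518941103372644 f tool [-1.43 -4.91  0.58] 0.02411273062813006
r 0.08053955235345721 knob lever angle 1.1950711289241902 rknob 0.08059940690495203
11 [np.float64(269.96), np.float64(207.26), np.float64(3439.0), [14.4, 4.3], np.float64(311.97), np.float64(221.44), np.float64(2233.0), [9.1, 10.4]]
12 [np.float64(270.47), np.float64(207.44), np.float64(3342.0), [14.5, 2.9], np.float64(312.31), np.float64(221.74), np.float64(2165.0), [9.1, 8.6]]
13 [np.float64(270.5), np.float64(207.44), np.float64(3332.0), [14.5, 2.8], np.float64(312.38), np.float64(221.81), np.float64(2186.0), [9.1, 8.2]]
```

move_arm(
  rotation=[
    [0, 0, 0.11],
    [0, 0, 0.23],
    [0, 0, 0.34],
    [0, 0, 0.46],
    [0, 0, 0.57],
    [0, 0, 0.69],
    [0, 0, 0.8],
    [0, 0, 0.92],
    [0, 0, 1.03],
    [0, 0, 1.15],
  ],
  offset=[
    [0, 0.016, 0],
    [0, 0.032, 0],
    [0, 0.048, 0],
    [0, 0.064, 0],
    [0, 0.08, 0],
    [-0.01, 0.096, 0],
    [-0.01, 0.112, 0],
    [-0.01, 0.128, 0],
    [-0.01, 0.144, 0],
    [-0.01, 0.16, 0],
  ],
  claw=[24, 24, 24, 24, 24, 24, 24, 24, 24, 24],
)

```text
time: 20.7
ee_pos: [0.5015, 0.2505, 0.0632]
tcp_rot: [-0.0, 0.631, 0.776, -0.001]
wrist_force: [-4.6, -3.4, 1.6]
opening: 0.024
```

```bash
python3 st.py 14 ; python3 tr.py 12 13 14
```

```text
20.7 [0.50153286 0.25048639 0.06322501] yaw 11.79113932849467 f tool [-2.34 -5.22 -1.58] 0.02404508488219517
r 0.08032061314619526 knob lever angle 1.2876602455051587 rknob 0.08040260666441706
0.23 [-0.0, 0.03, -0.0]
0.46 [-0.0, 0.06, -0.0]
0.69 [-0.0, 0.1, -0.0]
0.92 [-0.0, 0.13, -0.0]
1.15 [-0.01, 0.16, -0.0]
1.38 [-0.01, 0.19, -0.0]
1.6 [-0.01, 0.22, -0.0]
1.83 [-0.02, 0.26, -0.0]
2.06 [-0.02, 0.29, -0.0]
2.29 [-0.03, 0.32, -0.0]
12 [np.float64(270.47), np.float64(207.44), np.float64(3342.0), [14.5, 2.9], np.float64(312.31), np.float64(221.74), np.float64(2165.0), [9.1, 8.6]]
13 [np.float64(270.5), np.float64(207.44), np.float64(3332.0), [14.5, 2.8], np.float64(312.38), np.float64(221.81), np.float64(2186.0), [9.1, 8.2]]
14 [np.float64(270.49), np.float64(207.51), np.float64(3365.0), [14.3, 2.8], np.float64(312.29), np.float64(221.76), np.float64(2182.0), [9.1, 8.5]]
```

move_arm(
  rotation=[
    [0, 0, 0.11],
    [0, 0, 0.23],
    [0, 0, 0.34],
    [0, 0, 0.46],
    [0, 0, 0.57],
    [0, 0, 0.69],
    [0, 0, 0.8],
    [0, 0, 0.92],
    [0, 0, 1.03],
    [0, 0, 1.2],
  ],
  offset=[
    [0, 0.016, 0],
    [0, 0.032, 0],
    [0, 0.048, 0],
    [0, 0.064, 0],
    [0, 0.08, 0],
    [-0.01, 0.096, 0],
    [-0.01, 0.112, 0],
    [-0.01, 0.128, 0],
    [-0.01, 0.15, 0],
    [-0.01, 0.17, 0],
  ],
  claw=[24, 24, 24, 24, 24, 24, 24, 24, 24, 24],
)

```text
time: 21.85
ee_pos: [0.5093, 0.2516, 0.0632]
tcp_rot: [-0.001, 0.67, 0.742, -0.001]
wrist_force: [-6.3, -3.5, 1.9]
opening: 0.0239
```

```bash
python3 st.py 15 ; python3 tr.py 13 14 15
```

```text
21.85 [0.50931273 0.25158924 0.06317781] yaw 5.798903034968134 f tool [-2.89 -6.62 -1.84] 0.023908504997089637
r 0.08012927428270941 knob lever angle 1.3863884396933956 rknob 0.08022785081534513
0.23 [0.0, 0.03, -0.0]
0.46 [-0.0, 0.06, -0.0]
0.69 [-0.0, 0.1, -0.0]
0.92 [-0.0, 0.13, -0.0]
1.15 [-0.01, 0.16, -0.0]
1.38 [-0.01, 0.19, -0.0]
1.6 [-0.01, 0.22, -0.0]
1.83 [-0.02, 0.26, -0.0]
2.06 [-0.02, 0.29, -0.0]
2.29 [-0.03, 0.32, -0.0]
13 [np.float64(270.5), np.float64(207.44), np.float64(3332.0), [14.5, 2.8], np.float64(312.38), np.float64(221.81), np.float64(2186.0), [9.1, 8.2]]
14 [np.float64(270.49), np.float64(207.51), np.float64(3365.0), [14.3, 2.8], np.float64(312.29), np.float64(221.76), np.float64(2182.0), [9.1, 8.5]]
15 [np.float64(270.53), np.float64(207.47), np.float64(3353.0), [14.5, 2.7], np.float64(312.31), np.float64(221.82), np.float64(2204.0), [8.9, 8.2]]
```

View pics/scene15.png

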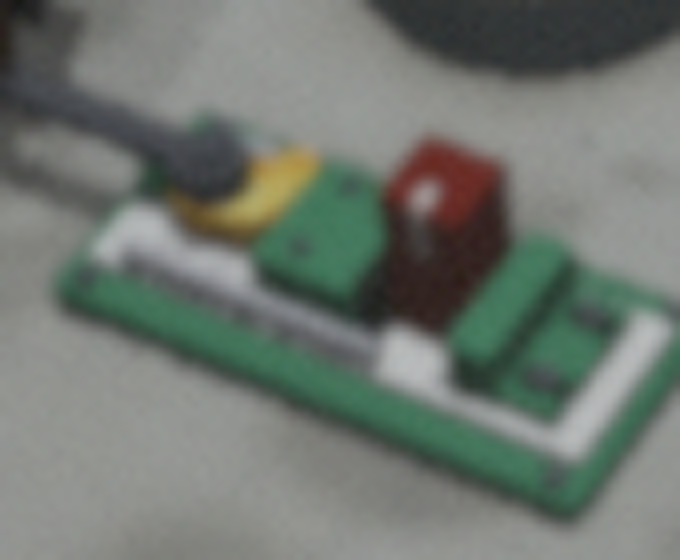

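View pics/wrist15.png

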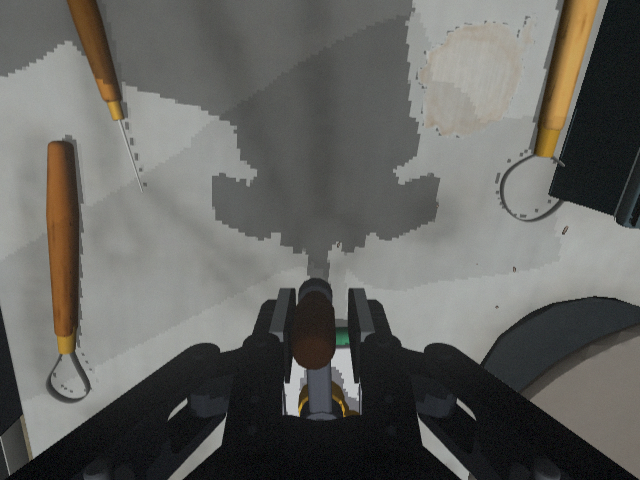

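move_arm(
  rotation=[
    [0, 0, 0],
    [0, 0, 0],
    [0, 0, 0],
    [0, 0, 0],
    [0, 0, 0],
    [0, 0, 0],
    [0, 0, 0],
    [0, 0, 0],
    [0, 0, 0],
    [0, 0, 0],
  ],
  offset=[
    [0, 0, 0],
    [0, 0, 0],
    [0, 0, 0],
    [0, 0, 0],
    [0, 0, -0.2],
    [0, 0, -0.6],
    [0, 0, -1.1],
    [0, 0, -1.7],
    [0, 0, -2.3],
    [0, 0, -2.6],
  ],
  claw=[30, 40, 45, 45, 45, 45, 45, 45, 45, 45],
)

```text
time: 23.0
ee_pos: [0.5121, 0.2526, 0.1967]
tcp_rot: [0.001, 0.67, 0.742, 0.002]
wrist_force: [0.4, 0.1, -2.0]
opening: 0.0452
```

```bash
python3 st.py 16|head -2 ; python3 tr.py 15 16; python3 - <<'E'
from h import *
goto([.535,.10,.26],down(8.2))
E
```

```text
23.0 [0.51205622 0.25260682 0.19669674] yaw 5.803861402807987 f tool [0.1  0.36 1.96] 0.045165335293597945
r 0.0808720028374901 knob lever angle 1.2914539610873406 rknob 0.0817324164867588
15 [np.float64(270.53), np.float64(207.47), np.float64(3353.0), [14.5, 2.7], np.float64(312.31), np.float64(221.82), np.float64(2204.0), [8.9, 8.2]]
16 [np.float64(270.51), np.float64(207.44), np.float64(3305.0), [14.6, 2.8], np.float64(312.33), np.float64(221.71), np.float64(2090.0), [9.3, 8.7]]
offset [-3.08, 0.17, -1.31] rot [0.03, -0.01, -0.47]
```

View pics/scene16.png

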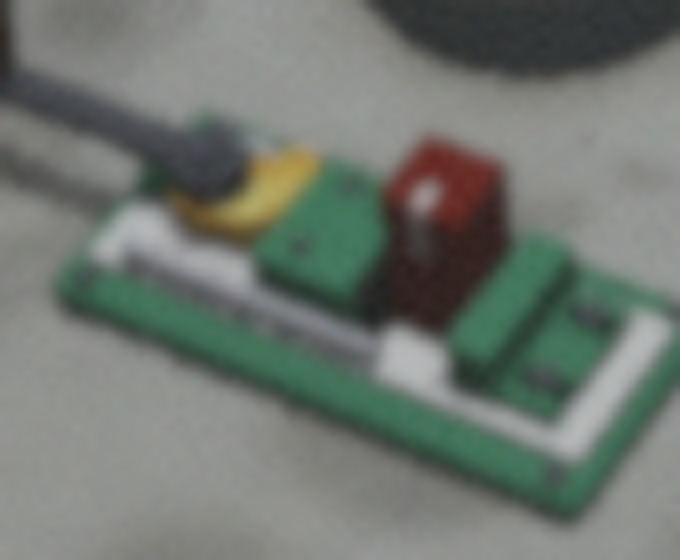

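Lever and blank stayed put on release. Now I'll take one overhead look at how the blank is held, and how far the rubber is compressed.

move_arm(
  rotation=[
    [0, 0, 0],
    [0, 0, -0.2],
    [0, 0, -0.4],
    [0, 0, -0.47],
    [0, 0, -0.47],
    [0, 0, -0.47],
    [0, 0, -0.47],
    [0, 0, -0.47],
    [0, 0, -0.47],
    [0, 0, -0.47],
  ],
  offset=[
    [0, 0, -0.4],
    [-0.4, 0, -0.6],
    [-0.8, 0.1, -0.6],
    [-1.3, 0.1, -0.6],
    [-1.8, 0.15, -0.6],
    [-2.3, 0.15, -0.6],
    [-2.7, 0.15, -0.6],
    [-3.0, 0.15, -0.6],
    [-3.08, 0.15, -0.6],
    [-3.08, 0.15, -0.6],
  ],
  claw=[60, 60, 60, 60, 60, 60, 60, 60, 60, 60],
)

```text
time: 24.15
ee_pos: [0.5335, 0.0996, 0.2228]
tcp_rot: [-0.0, 0.655, 0.755, -0.0]
wrist_force: [-0.1, 0.6, 0.5]
opening: 0.0599
```

```bash
python3 - <<'E'
from h import *
for i in range(3): d=snapshot("wrist")
np.savez("w17.npz",**d); print(pose()[0]); cv2.imwrite("pics/w17.png",d["color"]); crop(d["color"],255,60,385,310,3,"pics/w17s.png"); crop(d["color"],270,150,370,270,5,"pics/w17c.png")
E
```

```text
[0.53351952 0.10128526 0.2230714 ]
```

View pics/w17.png

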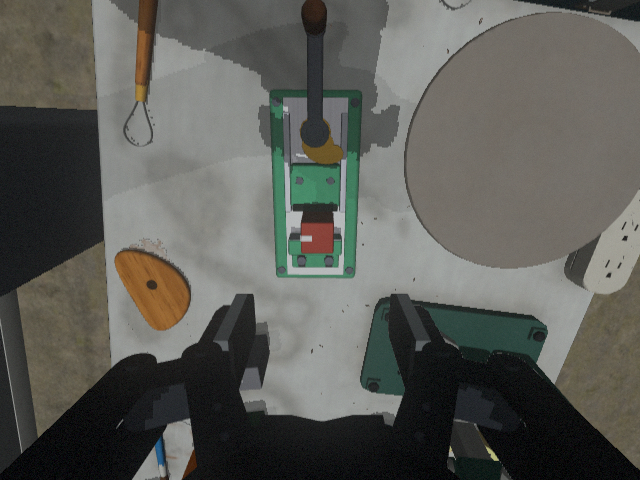

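View pics/w17c.png

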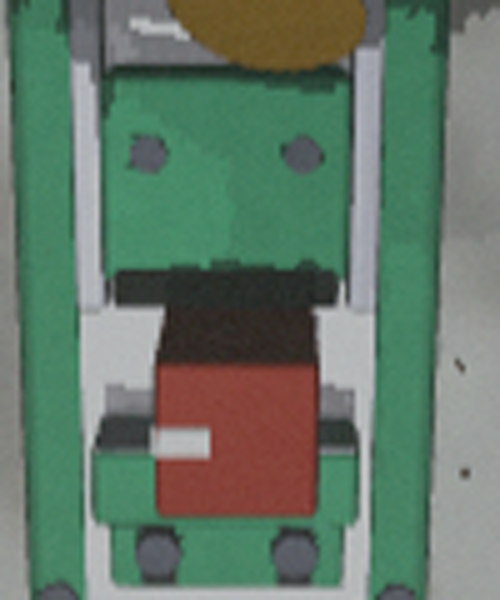

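```bash
python3 - <<'E'
from h import *
d=dict(np.load("w17.npz")); C=lambda x,y,z:onz(d,270+x/5,150+y/5,z)
for n,x,y,z in [("slideL",105,271,.042),("slideR",348,271,.042),("rubL",116,304,.041),("rubR",336,304,.041),("stopL",93,450,.042),("stopR",357,451,.042)]: print(n,vis(C(x,y,z)))
P=[C(*q,.078) for q in [(156,364),(319,364),(318,516),(155,516)]]; print([vis(p) for p in P],vis(np.mean(P,0)))
v=[vis(p) for p in P]; print("yaw vs vise",[np.degrees(np.arctan2(*(v[i]-v[j])[::-1])) for i,j in((1,0),(2,3))], [np.degrees(np.arctan2(-(v[i]-v[j])[0],(v[i]-v[j])[1])) for i,j in((0,3),(1,2))])
K=onz(d,315,14,.088); print("knob",vis(K)); print("hub",vis(onz(d,315,133,.058)))
s,sd=snapshot("scene"),snapshot("side"); cv2.imwrite("pics/sc18.png",s["color"]); crop(s["color"],230,150,430,360,2.8,"pics/sc18c.png")
print(observe()["wrist_force"])
E
```

```text
slideL [-22.5  16.5]
slideR [22.4 16.5]
rubL [-20.7   9.9]
rubR [20.4 10. ]
stopL [-25.7 -18.5]
stopR [ 24.8 -18.6]
[array([-11.2,   9. ]), array([16.,  9.]), array([ 16.1, -18.1]), array([-11.8, -18.1])] [ 2.3 -4.5]
yaw vs vise [np.float64(0.0), np.float64(0.0)] [np.float64(-1.2683340296145547), np.float64(0.21142258103930694)]
knob [  1.1 157.8]
hub [ 0.3 80.1]
[-0.00630244 -0.60961932  0.18268848]
```

View pics/sc18c.png

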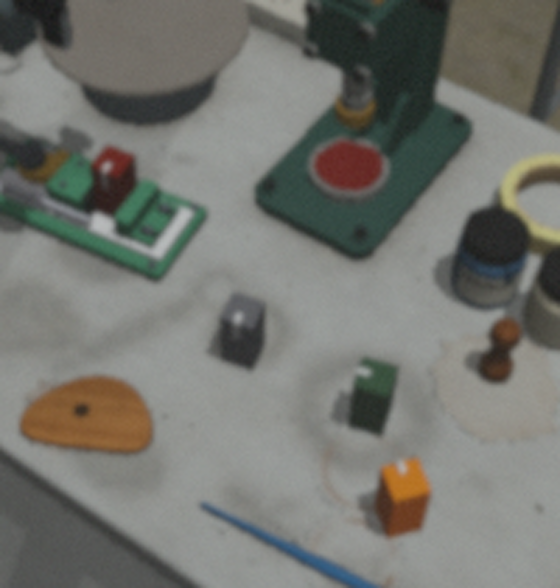

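```bash
python3 - <<'E'
from h import *
d=dict(np.load("w17.npz")); C=lambda x,y,z:onz(d,270+x/5,150+y/5,z)
e=dict(np.load("w5.npz")); J=lambda x,y,z:onz(e,260+x/4,120+y/4,z)
w1=dict(np.load("w1.npz")); V=lambda x,y,z:onz(w1,225+x/3,65+y/3,z)
print("screws w17",vis(C(147,154,.043)),vis(C(302,154,.043)),"back",vis(C(220,68,.042)),"front",vis(C(220,270,.042)))
print("screws w5",vis(J(176,145,.043)),vis(J(322,145,.043)),"back",vis(J(250,67,.042)),"front",vis(J(250,266,.042)))
print("screws w1",vis(V(280,241,.043)),vis(V(366,241,.043)),"back",vis(V(320,197,.042)),"front",vis(V(320,314,.042)))
for n,f,b in [("w17",d,(255,70,375,300)),]:
    crop(f["color"],275,160,365,215,8,"pics/w17z.png")
crop(e["color"],275,130,365,205,8,"pics/w5z.png")
E
```

```text
screws w17 [-14.2  38.3] [13.7 38.3] back [-1.  53.5] front [-1.2 16.7]
screws w5 [-14.   51.6] [13.7 51.6] back [ 0.  65.8] front [ 0.  28.2]
screws w1 [-14.2  51.5] [13.7 51.6] back [-1.4 65.2] front [-0.9 27.9]
```

View pics/w17z.png

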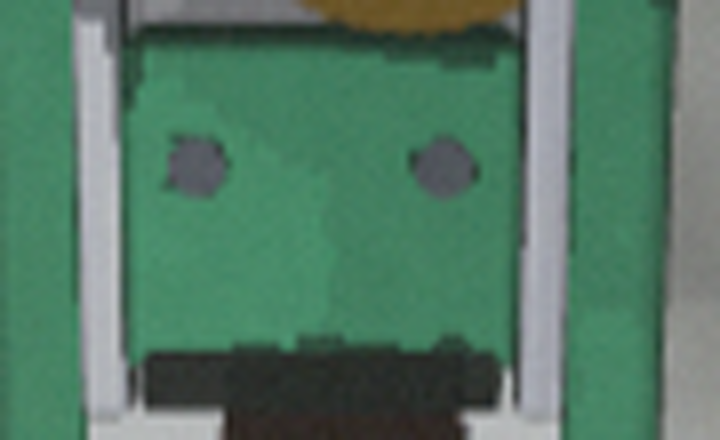

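View pics/w5z.png

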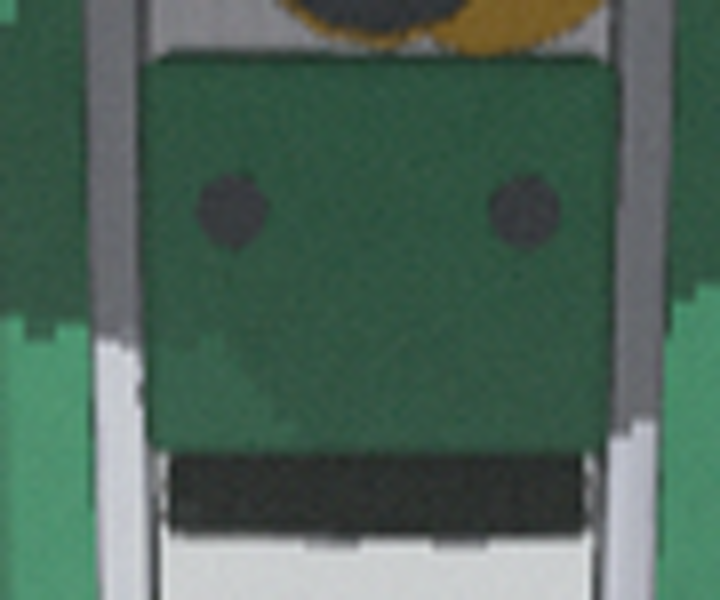

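```bash
python3 - <<'E'
from station import job_done, observe
print(observe()["time"]); print(job_done())
E
```

```text
24.4
the job is handed in; nothing more can be done
None
```

I stood the red blank on the vise bed with its white-nicked side to the front and swung the lever until the jaws gripped it. I then let go, backed the arm clear and handed the job in at 24.4 s. No verdict is reported, so what follows is from my own last checks.

- **Position:** the last overhead picture put the blank about 2 mm in x and −4.5 mm in y from the middle of the jaws. It is against the stop jaw, which I measured at y of about −18.5 mm.
- **Squareness:** the jaw-side edges of its top measured 0° to the jaws. The other two edges gave −1.3° and +0.2°, so they disagreed slightly, but all are inside the 2.6° limit.
- **Grip:** I estimate 21–29 N against the required 12 N.
  - The lever stopped at about 1.39 rad, about 0.27 rad past where the blank stopped moving, which gives about 21 N.
  - The push at the knob was 6.6 N, which gives about 23 N.
  - The rubber face in the last picture points to about 3–3.6 mm of compression, or 24–29 N.
  - One reading disagreed: the visible width of the rubber strip suggested only about 14 N. I put less weight on it because shadow blurred the jaw edge, and the screws on the sliding jaw showed the expected 13.3 mm of travel.
- **After letting go:** I saw no shift of the lever or the blank.
- **Other objects:** I did not touch the green blank, the grey blank, the jar or the orange and yellow look-alikes. The last scene picture showed the green, grey and orange blanks and the jar apparently where they were; I did not measure them. The yellow one was outside that crop.

The wrist camera read positions along the tool's x axis a few millimetres off, by up to 5–6 mm at worst. I worked from the blank's and jaws' positions relative to each other in the same view, so this largely cancelled out.

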